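Empty the crucible of grinding balls over the sieve and nest it

ROBOT

A 6-joint arm with a two-finger parallel gripper is mounted at the origin on a cart in front of the work surface, level with it; the furniture and walls round the work are solid. World frame = base frame: x ahead of the robot, y to its left, z up, the work surface at z = 0. Lengths are in mm, angles in rad, forces in N, time in s.
With the tool pointing down it reaches from about 350 to 875 mm from the base axis. Payload 4.2 kg.
Tool frame: the origin (TCP) lies on the mounting face of the last link; the fingertips stand 173 mm ahead of it and the grasp point (between the pads) lies 155 mm ahead of it; z points along the fingers, y is the direction in which the jaws open and shut (so a half turn about z gives the same grasp; the last joint's range is limited). The gripper opens to 85 mm and grips with 20 to 120 N. Pads are 22 mm wide; open, the fingers measure 114 mm over their backs; the gripper's body (76 mm by 85 mm) begins 54 mm behind the grasp point. The pads swing forward as they close: fully open they stand 13 mm farther back than shut.
Start: joints at [-1.075, 0.385, 0.008, 0, -1.194, -0.259], TCP at [146.638, -607.534, 404.712] pointing down, gripper open.
Joint ranges: [-3.14, 3.14], [-1.21, 2.06], [-1.07, 1.41], [-3.16, 2.05], [-2.99, -0.16], [-3.1, 3.1]. Speed limits (rad/s): [2.79, 2.79, 3.14, 3.14, 3.14, 3.14].

INTERFACE

Orientations are given as a unit quaternion [x, y, z, w].
In Python, from bench import arm gives the robot as it stands.
- The arm moves only by the shell command python3 -m jog 'ROWS' [OPENING]. ROWS is JSON, a list that holds one entry, the list of rows, each a list of 4 numbers: the shift along the tool's x, y, z in mm, then the turn about the tool's z in degrees. In form: [[[x, y, z, spin], ...]]. A call has exactly 5 rows; each row is the pose to reach, as a shift and turn from the pose measured when the call began, along the tool's axes at that moment; what a row does not reach only later rows make up. A row lasts 1/8 s, in which the tool goes at most 62.5 mm and 10.7 degrees, less where a joint would pass 70% of its speed; a pose out of reach is approached as far as the arm can. A call with a gripper value outside its range is refused whole. OPENING is the finger opening in mm, from 0 to 85.4, set as the call begins (- or left out, the last holds). The fingers move at their own pace and stop on an object; the grip force is fixed at half the most. Time passes only in rows, so rows that repeat a pose let the fingers close, or fill a call up. It gives the time, the measured TCP pose, the force and the opening at its end, in the units of the state.
- arm.read_state(): the state, without advancing time (a new reading comes with each control period).
- arm.get_image(name): name is "side" or "top"; returns (picture, depth): 384x512x3 uint8, blue, green, red; 384x512 float32, mm along the optical axis (not along the pixel's ray), 0 where there is no reading.
- arm.camera_params(name): a dict with "mtx" (3x3 intrinsics, pixels), "R" (3x3) and "t" (3): a world point X has camera coordinates R X + t. Camera axes: x right, y down, z forward; pixel columns grow to the right and rows downward; lengths in mm; the calibration is good to about 2 mm. A picture is of the moment at which its call begins. camera_params takes no time and is no camera call.
- arm.job_done(): hands the job in, once; it reports no verdict.
The state is a dict: "clock": time; "joints": joint angles; "joint_vel": joint speeds; "joint_efforts": joint torques, N m; "position": TCP position; "ee_rot": TCP orientation; "contact_force": force on the tool from outside, world axes, zero at the start; "wrist_torque": the same for the moment, N m; "gripper_width": finger opening in mm.
Only numpy, scipy, OpenCV 4.12 (cv2) and the standard library are available. Lean on these libraries where they do the work, as an engineer would, in place of code of your own. Each camera call takes 0.05 s, during which the arm holds its last target.

TASK

The five steel grinding balls have been dried in the tall porcelain crucible. Take hold of the crucible, tip it over the round test sieve so that all five balls roll out into the sieve and stay there, then stand the empty crucible upright inside the low wide crucible: lower it right down to the bottom before you let go, do not drop it in. Sieve and low crucible stay standing level on the worktop, and the brush and the weighing bottles stay where they are.

Things in the scene. Friction and masses are not known exactly. Their poses are not given: they have to be found in the camera images.
- tall_crucible: tall white porcelain crucible, a hollow cone open at the top: 85 mm high, outside diameter 44 mm near the 41 mm foot, widening straight to 72 mm at the mouth (64 mm at 62 mm up; wall leans out 9.7 degrees), wall 3.5 mm, inner floor 5 mm up, 0.14 kg without balls. Origin: centre of its underside; z up through the mouth. Starts standing on the worktop, balls inside.
- mouth (a point): centre of the tall crucible's mouth, 85 mm above its foot; axes as the tall crucible
- low_crucible: low wide white porcelain crucible, empty, loose on the worktop: 38 mm high, outside diameter 59 mm near the foot widening to 89 mm at the mouth (81 inside), inner floor 5 mm up and 51 mm across, 0.12 kg. Origin: centre of its underside; z up. The tall crucible stands on its inner floor with about 4 mm play all round and then rises 52 mm above its rim.
- sieve: round stainless test sieve, 200 mm diameter, 50 mm high, standing loose on the worktop (0.6 kg). Origin: centre of the underside; z up. The wire cloth lies 20 mm above the worktop, 30 mm below the rim; inside diameter 194 mm.
- cloth (a point): centre of the sieve's wire cloth, on its upper face
- ball_1: steel grinding ball, 16 mm diameter, 17 g; origin at its centre; starts inside the tall crucible
- ball_2: steel grinding ball, 16 mm diameter, 17 g; origin at its centre; starts inside the tall crucible
- ball_3: steel grinding ball, 16 mm diameter, 17 g; origin at its centre; starts inside the tall crucible
- ball_4: steel grinding ball, 16 mm diameter, 17 g; origin at its centre; starts inside the tall crucible
- ball_5: steel grinding ball, 16 mm diameter, 17 g; origin at its centre; starts inside the tall crucible
- brush: bystander: flat wooden sample brush, 162 mm, lying on the worktop; origin under its middle
- weighing_bottle_a: bystander: low stoppered glass weighing bottle, 41 mm wide, 45 mm high; origin under its centre
- weighing_bottle_b: bystander: the same, a second one
Not all that is in view belongs to the job. Leave any turquoise look-alike of the tall_crucible alone.

How it is judged:
By the outcome, as a careful person would: the job done as asked, in the order asked, and still so for the second after the job is handed in, with the robot touching nothing.
It also fails if it takes over 58 s, if anything falls off the work surface, if the arm or the gripper's body presses on something with over 40 N, if the wrist force passes 120 N, or if a joint passes its speed limit or range.

## Working session

There is one attempt and no reset: what is moved stays moved. The work goes in short steps, Python scripts to look and compute and a shell command to move; the robot and the scene stay as the last step left them, time stands still between calls to the robot, and variables do not carry over. Pictures are saved under pics/ and viewed, and the job is handed in when it is done.

```bash
ls; mkdir -p pics; python3 - <<'E'
from bench import arm
import cv2,numpy as np
s=arm.read_state();print(s)
for n in("side","top"):
    p,d=arm.get_image(n);cv2.imwrite(f"pics/{n}0.png",p);np.save(f"pics/{n}0.npy",d);c=arm.camera_params(n);print(n,c)
E
```

```text
pics
{'clock': 0.0, 'joints': array([-1.07541775e+00,  3.85542341e-01,  6.65195582e-03, -5.08689095e-04,
       -1.19397461e+00, -2.58578489e-01]), 'joint_vel': array([-0.0016431 ,  0.00033219,  0.00058581, -0.00080044, -0.00178549,
        0.00147307]), 'joint_efforts': array([ 2.18521727e-04, -3.92289770e+01,  1.88395536e+01,  4.18607354e+00,
       -4.61105257e-03,  1.15944528e-05]), 'position': array([ 146.5980489 , -607.35783784,  403.63854485]), 'ee_rot': array([-1.18030360e-01,  9.93009420e-01,  1.04872860e-03, -1.60949678e-04]), 'contact_force': array([-0.05512767, -0.2067593 ,  0.00276559]), 'wrist_torque': array([-0.00014203,  0.00643012, -0.00346908]), 'gripper_width': 85.70449405826965}
side {'mtx': array([[353.10122354,   0.        , 259.20127886],
       [  0.        , 353.10122354, 193.66182725],
       [  0.        ,   0.        ,   1.        ]]), 'R': array([[-0.998014  , -0.06158916, -0.01322224],
       [-0.02577155,  0.59074373, -0.80644756],
       [ 0.05747938, -0.8045052 , -0.59115777]]), 't': array([513.71899453, 205.03944958, 701.23922727])}
top {'mtx': array([[484.35018873,   0.        , 256.14288932],
       [  0.        , 484.35018873, 193.08626015],
       [  0.        ,   0.        ,   1.        ]]), 'R': array([[-0.02208222, -0.99968813, -0.01166251],
       [-0.98350558,  0.02381653, -0.17930293],
       [ 0.17952477,  0.00751074, -0.98372478]]), 't': array([-205.67998752,  568.06087681,  944.10964572])}
```

View pics/side0.png

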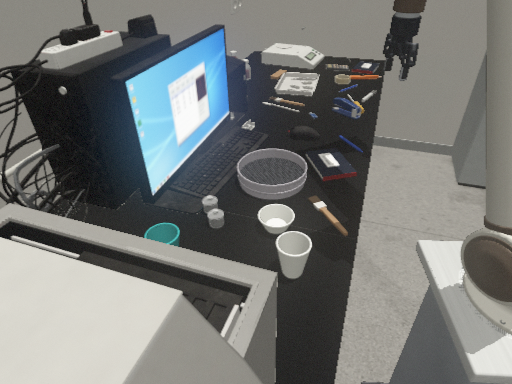

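View pics/top0.png

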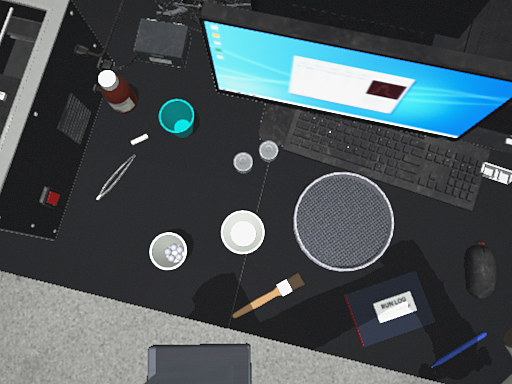

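The top view shows the tall white crucible with its balls at (168,251), the low crucible at (243,232), the sieve at (344,221), the bottles at (243,162) and (268,151), the brush at (268,297), and the turquoise look-alike at (176,117). In the side view the tall crucible is at (293,253), the low one at (276,219), the sieve at (272,172), and the look-alike at (162,237). The target is the white one, because it is porcelain and holds the balls. I'll confirm that with a crop and then measure.

```bash
cat > h.py <<'E'
import numpy as np,cv2
from bench import arm
def cloud(n,d):
    c=arm.camera_params(n);K,R,t=c["mtx"],c["R"],c["t"]
    v,u=np.mgrid[:384,:512]
    X=np.stack([(u-K[0,2])/K[0,0]*d,(v-K[1,2])/K[1,1]*d,d],-1)
    return (X-t)@R
def fitc(P):
    x,y=P[:,0],P[:,1];A=np.c_[2*x,2*y,np.ones(len(x))]
    s=np.linalg.lstsq(A,x*x+y*y,rcond=None)[0]
    return s[0],s[1],np.sqrt(s[2]+s[0]**2+s[1]**2)
E
python3 - <<'E'
from h import *
d=np.load("pics/top0.npy");W=cloud("top",d)
p=cv2.imread("pics/top0.png")
cv2.imwrite("pics/crop0.png",cv2.resize(p[80:310,120:410],None,fx=2.6,fy=2.6,interpolation=cv2.INTER_CUBIC))
def reg(u0,u1,v0,v1,z0,z1,name):
    Q=W[v0:v1,u0:u1].reshape(-1,3);dd=d[v0:v1,u0:u1].ravel();m=(dd>0)&(Q[:,2]>z0)&(Q[:,2]<z1)
    q=Q[m];print(name,m.sum(),"ctr",np.round(q.mean(0),1),"min",np.round(q.min(0)),"max",np.round(q.max(0)),"fit",np.round(fitc(q),1))
reg(140,196,222,280,78,95,"tall rim")
reg(215,270,205,260,32,44,"low rim")
reg(285,402,165,278,45,56,"sieve rim")
reg(310,380,190,250,10,30,"cloth")
reg(150,205,92,142,78,95,"turq rim");reg(150,205,92,142,5,120,"turq any")
reg(229,255,148,175,30,60,"bottle");reg(256,281,137,163,30,60,"bottle")
reg(228,308,270,322,4,40,"brush")
reg(60,120,200,300,5,50,"tbl")
for (u,v) in[(130,300),(200,200),(280,250)]:print(W[v,u])
reg(190,512,0,200,20,600,"monitor")
reg(0,110,0,240,20,600,"machine")
for (u,v) in[(205,25),(215,75),(455,137),(508,85),(60,20),(20,230),(50,235),(110,85),(200,350),(380,300),(410,180)]:print(u,v,np.round(W[v,u]))
E
```

```text
tall rim 287 ctr [447.4 -42.5  83.6] min [412. -80.  78.] max [482.  -9.  89.] fit [446.4 -45.8  33.7]
low rim 379 ctr [ 485.6 -189.8   36.5] min [ 442. -233.   32.] max [ 529. -145.   43.] fit [ 484.8 -189.1   41.5]
sieve rim 698 ctr [ 502.  -400.7   49.7] min [ 403. -495.   45.] max [ 602. -295.   56.] fit [ 502.1 -395.1   98.5]
cloth 4167 ctr [ 508.1 -401.7   20. ] min [ 445. -477.   14.] max [ 573. -327.   30.] fit [ 508.4 -401.5   55.5]
turq rim 263 ctr [724.4 -57.6  83.6] min [686. -96.  78.] max [758. -23.  90.] fit [720.9 -60.   33.7]
turq any 983 ctr [728.9 -55.9  54. ] min [ 686. -107.    5.] max [798.  -4.  90.] fit [721.3 -60.1  28.6]
bottle 274 ctr [ 633.6 -192.3   35.5] min [ 614. -212.   30.] max [ 653. -173.   50.] fit [ 634.5 -192.2   14.3]
bottle 278 ctr [ 658.1 -246.9   35.5] min [ 639. -267.   30.] max [ 679. -227.   49.] fit [ 659.  -247.    14.4]
brush 707 ctr [ 358.9 -248.9    7.7] min [ 305. -316.    4.] max [ 406. -155.   15.] fit [ 363.8 -236.6   48.4]
tbl 114 ctr [536.8 179.9  34.2] min [431.  86.   5.] max [564. 193.  50.] fit [508.3 133.8  60.7]
[352.62349707  48.73249081   1.0440722 ]
[ 5.60019036e+02 -9.71215262e+01  3.91998987e-01]
[ 449.01027053 -266.08514309   -0.87091422]
monitor 39874 ctr [ 733.6 -419.1  247.2] min [ 544. -767.   20.] max [1020.  -77.  386.] fit [ 765.8 -422.   168.9]
machine 20730 ctr [698.2 155.3 197.6] min [477.  46.  21.] max [873. 243. 285.] fit [694.4 196.8 125. ]
205 25 [ 765. -150.  359.]
215 75 [ 764. -148.  181.]
455 137 [ 652. -607.  120.]
508 85 [ 657. -589.  362.]
60 20 [828. 105. 278.]
20 230 [484. 200. 177.]
50 235 [486. 199.  56.]
110 85 [771.  63. 133.]
200 350 [ 154.   -5. -727.]
380 300 [ 342. -467.   12.]
410 180 [ 590. -547.   12.]
```

View pics/crop0.png

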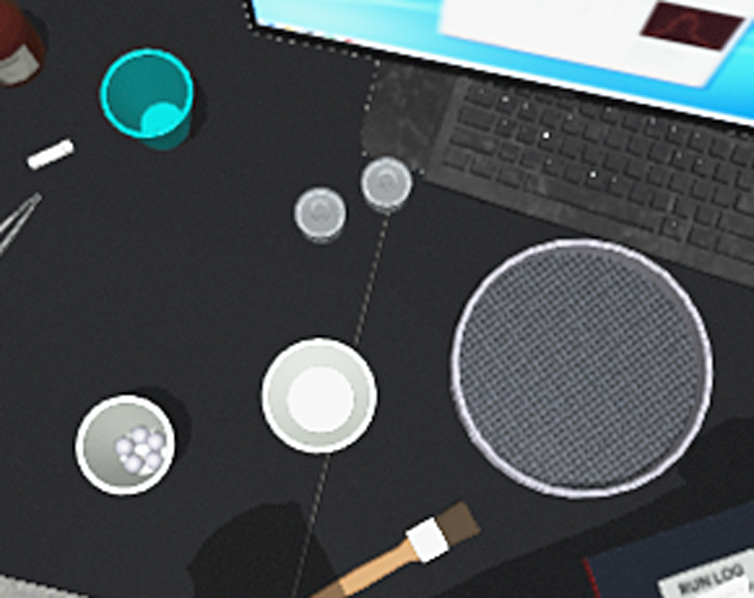

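```bash
python3 - <<'E'
from h import *
d=np.load("pics/side0.npy");W=cloud("side",d)
for (u,v) in[(290,58),(230,60),(150,30),(375,63),(340,100),(310,90),(400,40),(440,100),(300,20),(350,20),(240,70),(130,10),(475,150),(382,160),(365,200)]:print(u,v,np.round(W[v,u]),d[v,u])
m=(d>0)&(W[...,2]>150)&(W[...,1]<-700)
v,u=np.where(m);print(len(v)); 
Q=W[m];print(Q.min(0),Q.max(0))
mm=m&(W[...,0]<500)&(W[...,1]>-1400);Q=W[mm];print(len(Q),Q.min(0) if len(Q) else 0,Q.max(0) if len(Q) else 0)
E
```

```text
290 58 [  441. -1484.    53.] 1888.6741
230 60 [ 672. -853.  217.] 1297.5599
150 30 [ 846. -557.  379.] 973.8435
375 63 [  -21. -1523.    18.] 1915.1316
340 100 [ 248. -891.   54.] 1400.7455
310 90 [  348. -1149.     0.] 1645.6909
400 40 [ 154. -594.  345.] 984.06256
440 100 [ -662. -2058.  -393.] 2550.9602
300 20 [  363. -2334.    87.] 2547.996
350 20 [   22. -2237.   103.] 2441.3572
240 70 [ 634. -832.  187.] 1296.628
130 10 [ 963. -737.  401.] 1112.7573
475 150 [ -750. -1570.  -530.] 2234.5469
382 160 [ -295. -1901.  -810.] 2692.219
365 200 [  -81. -1401.  -821.] 2308.9907
7254
[ -778.58815183 -2396.84087186   150.00935896] [ 973.34507837 -700.01341804  433.40287438]
0 0 0
```

The interface only gives shifts plus a spin about the tool axis, so I can't tilt the tool directly. If the tool axis were inclined, a spin would tip the crucible. I'll check in free space what the arm's orientation does at its reach limit; the corridor outward is clear.

```bash
python3 -m jog '[[[0,-62,0,0],[0,-125,0,0],[0,-187,0,0],[0,-250,0,0],[0,-310,0,0]]]'
```

```text
clock: 0.72
position: [214.4, -882.7, 403.1]
ee_rot: [-0.118, 0.993, 0.001, -0.0]
contact_force: [1.5, -2.2, 0.3]
gripper_width: 85.6
```

```bash
python3 -m jog '[[[0,-60,0,0],[0,-120,0,0],[0,-180,0,0],[0,-200,0,0],[0,-200,0,0]]]'; python3 -c "
from h import *
print(arm.read_state()['joints'])"
```

```text
clock: 1.35
position: [223.9, -919.7, 364.4]
ee_rot: [-0.118, 0.993, -0.022, 0.002]
contact_force: [0.7, -0.6, -0.0]
gripper_width: 85.5
[-1.16111674  1.16266748  1.40772271  0.00958134 -1.77227773 -0.17114608]
```

The orientation does give way at the limit: 2.5° outward, with joint 3 at its stop. I'll push outward and up to see how fast it grows.

```bash
python3 -m jog '[[[0,-40,-45,0],[0,-80,-90,0],[0,-120,-135,0],[0,-160,-180,0],[0,-200,-225,0]]]'; python3 -c "
from h import *
print(arm.read_state()['joints'])"
```

```text
clock: 1.98
position: [217.4, -888.8, 455.9]
ee_rot: [-0.118, 0.992, -0.043, 0.003]
contact_force: [0.3, 0.0, 0.3]
gripper_width: 85.5
[-1.15270852  1.06419276  1.40772376  0.01984665 -1.83005563 -0.17571699]
```

```bash
python3 -m jog '[[[0,-2000,0,0],[0,-2000,0,0],[0,-2000,0,0],[0,-2000,0,0],[0,-2000,0,0]]]'; python3 -c "
from h import *
print(arm.read_state()['joints'])"
```

```text
clock: 2.6
position: [226.7, -923.3, 383.1]
ee_rot: [-0.118, 0.991, -0.064, 0.005]
contact_force: [-1.1, -0.3, 0.0]
gripper_width: 85.7
[-1.1574909   1.14655192  1.40768201  0.02845906 -1.70724527 -0.17130024]
```

Each call out of reach yields about 2.4° of outward tilt, and it persists. At around 50° of tilt, a 180° spin about the tool axis would pour the crucible. That fits the time budget, so I'll keep going and turn the jaws 90° along the way.

```bash
cat > st.py <<'E'
from h import *
from scipy.spatial.transform import Rotation as Ro
s=arm.read_state();R=Ro.from_quat(s['ee_rot']).as_matrix();z=R[:,2]
print('t',round(float(s['clock']),2),'tilt',round(float(np.degrees(np.arccos(-z[2]))),1),'az',round(float(np.degrees(np.arctan2(z[1],z[0]))),1),'pos',np.round(s['position']),'grasp',np.round(s['position']+155*z,1),'w',round(float(s['gripper_width']),1),'F',np.round(s['contact_force'],1))
print('j',np.round(s['joints'],3).tolist());print(np.round(R,3).tolist())
o=np.array([.235,-.972,0]);print('outward in tool',np.round(R.T@o,3),'up',np.round(R.T@[0,0,1],3))
E
python3 -m jog '[[[0,-500,0,-10],[0,-1000,-50,-20],[0,-1500,-100,-30],[0,-2000,-200,-40],[0,-2000,-200,-50]]]'; python3 st.py
```

```text
clock: 3.22
position: [231.4, -939.0, 352.9]
ee_rot: [-0.527, 0.846, -0.08, -0.031]
contact_force: [0.2, 0.5, 0.2]
gripper_width: 85.3
t 3.23 tilt 9.8 az -79.1 pos [ 231. -939.  353.] grasp [ 236.4 -965.   200.2] w 85.3 F [0.2 0.5 0.2]
j [-1.158, 1.182, 1.408, 0.038, -1.63, 0.708]
[[-0.443, -0.896, 0.032], [-0.886, 0.432, -0.168], [0.136, -0.103, -0.985]]
outward in tool [ 0.757 -0.63   0.17 ] up [ 0.136 -0.103 -0.985]
```

```bash
python3 -m jog '[[[750,-630,0,-8],[1500,-1260,0,-16],[1500,-1260,0,-24],[1500,-1260,0,-32],[1500,-1260,0,-40]]]'; python3 st.py
```

```text
clock: 3.85
position: [237.3, -953.7, 321.7]
ee_rot: [0.784, -0.611, 0.081, 0.071]
contact_force: [0.5, 0.4, -0.2]
gripper_width: 85.4
t 3.85 tilt 12.3 az -79.2 pos [ 237. -954.  322.] grasp [ 243.6 -986.2  170.3] w 85.4 F [ 0.5  0.4 -0.2]
j [-1.158, 1.218, 1.408, 0.047, -1.551, 1.408]
[[0.24, -0.97, 0.04], [-0.947, -0.243, -0.21], [0.213, 0.012, -0.977]]
outward in tool [0.977 0.008 0.213] up [ 0.213  0.012 -0.977]
```

```bash
python3 -m jog '[[[2000,0,0,0],[2000,0,0,0],[2000,0,0,0],[2000,0,0,0],[2000,0,0,0]]]'; python3 st.py
```

```text
clock: 4.47
position: [242.5, -962.6, 307.5]
ee_rot: [0.782, -0.61, 0.097, 0.085]
contact_force: [-0.1, -0.1, 0.5]
gripper_width: 85.5
t 4.47 tilt 14.9 az -79.1 pos [ 243. -963.  308.] grasp [  250.1 -1001.7   157.7] w 85.5 F [-0.1 -0.1  0.5]
j [-1.155, 1.236, 1.408, 0.058, -1.489, 1.404]
[[0.238, -0.97, 0.049], [-0.937, -0.242, -0.252], [0.256, 0.014, -0.966]]
outward in tool [0.967 0.007 0.256] up [ 0.256  0.014 -0.966]
```

```bash
python3 -m jog '[[[2000,0,-600,0],[2000,0,-600,0],[2000,0,-600,0],[2000,0,-600,0],[2000,0,-600,0]]]'; python3 st.py; python3 -m jog '[[[2000,0,-1000,0],[2000,0,-1000,0],[2000,0,-1000,0],[2000,0,-1000,0],[2000,0,-1000,0]]]'; python3 st.py
```

```text
clock: 5.1
position: [241.8, -946.0, 377.2]
ee_rot: [0.78, -0.608, 0.114, 0.099]
contact_force: [0.2, -0.7, 0.4]
gripper_width: 85.6
t 5.1 tilt 17.4 az -79.0 pos [ 242. -946.  377.] grasp [ 250.7 -991.5  229.3] w 85.6 F [ 0.2 -0.7  0.4]
j [-1.148, 1.165, 1.407, 0.069, -1.518, 1.401]
[[0.235, -0.97, 0.057], [-0.925, -0.242, -0.294], [0.299, 0.016, -0.954]]
outward in tool [0.954 0.007 0.299] up [ 0.299  0.016 -0.954]
clock: 5.72
position: [236.5, -910.0, 477.7]
ee_rot: [0.777, -0.606, 0.13, 0.113]
contact_force: [-0.3, 0.3, 0.6]
gripper_width: 85.5
t 5.72 tilt 19.8 az -79.0 pos [ 236. -910.  478.] grasp [ 246.5 -961.5  331.9] w 85.5 F [-0.3  0.3  0.6]
j [-1.135, 1.057, 1.407, 0.082, -1.584, 1.397]
[[0.233, -0.97, 0.065], [-0.912, -0.241, -0.333], [0.338, 0.018, -0.941]]
outward in tool [0.941 0.006 0.339] up [ 0.338  0.018 -0.941]
```

```bash
for i in 1 2 3; do python3 -m jog '[[[2000,0,0,0],[2000,0,0,0],[2000,0,0,0],[2000,0,0,0],[2000,0,0,0]]]' >/dev/null; python3 st.py|head -2; done
```

```text
t 6.35 tilt 22.3 az -79.0 pos [ 242. -925.  456.] grasp [ 252.8 -982.8  312.9] w 85.6 F [-0.1 -0.2 -0.5]
j [-1.136, 1.085, 1.407, 0.091, -1.514, 1.395]
t 6.97 tilt 24.8 az -78.9 pos [ 245. -933.  451.] grasp [ 257.3 -996.7  310.4] w 85.3 F [0.4 0.4 0. ]
j [-1.135, 1.095, 1.407, 0.101, -1.462, 1.393]
t 7.6 tilt 27.3 az -78.9 pos [ 247. -936.  456.] grasp [  260.5 -1006.1   318.4] w 85.3 F [-0.6 -0.4  0.8]
j [-1.134, 1.094, 1.407, 0.112, -1.421, 1.39]
```

```bash
for i in 1 2 3 4 5; do python3 -m jog '[[[2000,0,0,0],[2000,0,0,0],[2000,0,0,0],[2000,0,0,0],[2000,0,0,0]]]' >/dev/null; python3 st.py|head -2; done
```

```text
t 8.22 tilt 29.7 az -78.9 pos [ 248. -936.  470.] grasp [  262.9 -1011.5   335. ] w 85.7 F [ 0.6 -0.5 -0.1]
j [-1.131, 1.084, 1.407, 0.123, -1.389, 1.387]
t 8.85 tilt 32.2 az -78.9 pos [ 249. -933.  489.] grasp [  264.6 -1013.7   358.3] w 85.1 F [-0.4  0.5  0.4]
j [-1.128, 1.066, 1.407, 0.134, -1.364, 1.384]
t 9.47 tilt 34.7 az -78.8 pos [ 248. -926.  514.] grasp [  265.5 -1012.9   386.8] w 85.0 F [-0.6  0.8 -0.3]
j [-1.125, 1.044, 1.407, 0.146, -1.345, 1.382]
t 10.1 tilt 37.2 az -78.8 pos [ 248. -917.  543.] grasp [  265.8 -1009.2   419.1] w 85.2 F [ 1.   0.2 -0.5]
j [-1.12, 1.017, 1.407, 0.158, -1.331, 1.379]
t 10.72 tilt 39.7 az -78.8 pos [ 246. -906.  574.] grasp [  265.6 -1002.9   454.2] w 85.3 F [ 0.1  0.1 -0.7]
j [-1.115, 0.986, 1.407, 0.171, -1.319, 1.377]
```

```bash
cat > fk.py <<'E'
import numpy as np
from scipy.spatial.transform import Rotation as Ro
from scipy.optimize import least_squares
D=[([-1.0754,.3855,.0067,-.0005,-1.194,-.2586],[146.6,-607.4,403.6]),([-1.161,1.1627,1.4077,.0096,-1.7723,-.171],[223.9,-919.7,364.4]),
([-1.1527,1.0642,1.4077,.0198,-1.83,-.1757],[217.4,-888.8,455.9]),([-1.1575,1.1466,1.4077,.0285,-1.7072,-.1713],[226.7,-923.3,383.1]),
([-1.158,1.182,1.408,.038,-1.63,.708],[231.4,-939,352.9]),([-1.158,1.218,1.408,.047,-1.551,1.408],[237.3,-953.7,321.7]),
([-1.155,1.236,1.408,.058,-1.489,1.404],[242.5,-962.6,307.5]),([-1.148,1.165,1.407,.069,-1.518,1.401],[241.8,-946,377.2]),
([-1.134,1.094,1.407,.112,-1.421,1.390],[247,-936,456]),([-1.125,1.044,1.407,.146,-1.345,1.382],[248,-926,514]),([-1.115,.986,1.407,.171,-1.319,1.377],[246,-906,574])]
def fk(q,p):
    r0,z0,a,c,b,d,L=p
    A=Ro.from_euler('z',q[0])*Ro.from_euler('y',q[1]); B=A*Ro.from_euler('y',-q[2]); C=B*Ro.from_euler('x',q[3]); E=C*Ro.from_euler('y',-q[4])
    return Ro.from_euler('z',q[0]).apply([r0,d,z0])+A.apply([0,0,a])+B.apply([b,0,c])+E.apply([L,0,0]), E
p0=[0,200,350,0,400,-160,80]
f=lambda p:np.concatenate([fk(q,p)[0]-x for q,x in D])
S=least_squares(lambda p:np.r_[f(p),(np.array(p)-p0)*.002],p0)
P=S.x
if __name__=='__main__':
    print(np.round(P,1),np.abs(f(P)).max())
    lim=np.array([[-3.14,3.14],[-1.21,2.06],[-1.07,1.41],[-3.16,2.05],[-2.99,-.16]])
    def solve(g,tilt,az):
        z=np.array([np.sin(tilt)*np.cos(az),np.sin(tilt)*np.sin(az),-np.cos(tilt)]);t=np.array(g)-155*z
        h=lambda q:np.r_[fk(q,P)[0]-t,(fk(q,P)[1].apply([1,0,0])-z)*300]
        best=None
        for q0 in([0,.4,0,0,-1],[0,-.4,-.8,0,-.6],[-.5,0,0,.5,-1],[.5,0,0,-.5,-1]):
            s=least_squares(h,q0,bounds=(lim[:,0],lim[:,1]))
            if best is None or s.cost<best.cost:best=s
        return best
    for T in(45,50,55):
        for nm,g in(("tall",(447,-45,62)),("low",(485.5,-189,67)),("sieve",(502,-396,80))):
            for az in(-79,-60,-40,-20,0):
                b=solve(g,np.radians(T),np.radians(az));print(T,nm,az,round(b.cost,3),np.round(b.x,2))
E
python3 fk.py
```

```text
[ -50.1  124.   586.3   12.1  459.1 -173.6  106.6] 18.294168398203
45 tall -79 0.0 [ 0.73  0.43 -0.71 -0.77 -1.06]
45 tall -60 0.0 [ 0.8   0.36 -0.85 -1.01 -0.93]
45 tall -40 0.0 [ 0.82  0.3  -0.99 -1.34 -0.81]
45 tall -20 26.715 [ 0.73  0.25 -1.07 -1.79 -0.69]
45 tall 0 103.619 [ 0.5   0.24 -1.07 -2.46 -0.55]
45 low -79 0.0 [ 0.38  0.43 -0.67 -1.01 -0.96]
45 low -60 0.0 [ 0.38  0.37 -0.8  -1.31 -0.81]
45 low -40 0.0 [ 0.32  0.33 -0.9  -1.75 -0.66]
45 low -20 0.0 [ 0.16  0.31 -0.93 -2.37 -0.52]
45 low 0 17.376 [-0.04  0.33 -0.89 -3.16 -0.44]
45 sieve -79 0.0 [-0.09  0.48 -0.51 -1.25 -0.8 ]
45 sieve -60 0.0 [-0.15  0.44 -0.61 -1.61 -0.59]
45 sieve -40 0.0 [-0.26  0.42 -0.65 -2.2  -0.38]
45 sieve -20 43.296 [-0.4   0.43 -0.62 -3.16 -0.27]
45 sieve 0 0.0 [-0.55  0.48 -0.52  1.9  -0.4 ]
50 tall -79 0.0 [ 0.76  0.46 -0.71 -0.79 -1.12]
50 tall -60 0.0 [ 0.84  0.4  -0.87 -1.04 -1.  ]
50 tall -40 0.0 [ 0.88  0.34 -1.02 -1.39 -0.89]
50 tall -20 318.143 [ 0.75  0.29 -1.07 -1.84 -0.77]
50 tall 0 561.802 [ 0.48  0.28 -1.07 -2.55 -0.65]
50 low -79 0.0 [ 0.42  0.46 -0.68 -1.06 -1.03]
50 low -60 0.
[... 457 characters left out ...]
71 -0.82 -1.18]
55 tall -60 0.0 [ 0.88  0.44 -0.88 -1.07 -1.06]
55 tall -40 0.0 [ 0.94  0.39 -1.06 -1.42 -0.97]
55 tall -20 876.488 [ 0.76  0.34 -1.07 -1.88 -0.87]
55 tall 0 1325.194 [ 0.45  0.32 -1.07 -2.63 -0.75]
55 low -79 0.0 [ 0.45  0.5  -0.7  -1.1  -1.1 ]
55 low -60 0.0 [ 0.47  0.44 -0.85 -1.43 -0.97]
55 low -40 0.0 [ 0.4   0.39 -0.98 -1.9  -0.88]
55 low -20 0.0 [ 0.21  0.38 -1.03 -2.5  -0.83]
55 low 0 19.613 [-0.04  0.4  -0.98 -3.16 -0.76]
55 sieve -79 0.0 [-0.03  0.52 -0.57 -1.44 -0.94]
55 sieve -60 0.0 [-0.09  0.47 -0.68 -1.87 -0.77]
55 sieve -40 0.0 [-0.23  0.45 -0.74 -2.47 -0.63]
55 sieve -20 49.853 [-0.4   0.46 -0.71 -3.16 -0.56]
55 sieve 0 230.959 [-0.6   0.51 -0.55  2.05 -0.59]
```

```bash
python3 - <<'E'
from fk import *
import fk as F
q,x=D[-1]
for s4 in(1,-1):
  E=Ro.from_euler('z',q[0])*Ro.from_euler('y',q[1]-q[2])*Ro.from_euler('x',s4*q[3])*Ro.from_euler('y',-q[4])
  z=E.apply([1,0,0]);print(s4,np.degrees(np.arccos(-z[2])),np.degrees(np.arctan2(z[1],z[0])))
print(np.round([fk(q,P)[0]-x for q,x in D],0).tolist())
E
python3 -m jog '[[[2000,0,0,0],[2000,0,0,0],[2000,0,0,0],[2000,0,0,0],[2000,0,0,0]]]' >/dev/null; python3 st.py|head -2;
```

```text
1 39.71874673338994 -48.939421370067684
-1 39.718746733389956 -78.83016694410588
[[-14.0, -4.0, -2.0], [-10.0, -7.0, 9.0], [-9.0, -3.0, 12.0], [-6.0, -4.0, 7.0], [-4.0, -4.0, 3.0], [-2.0, -3.0, -1.0], [0.0, -2.0, -3.0], [1.0, 0.0, -2.0], [9.0, 6.0, -5.0], [15.0, 9.0, -9.0], [18.0, 12.0, -10.0]]
t 11.35 tilt 42.1 az -78.8 pos [ 245. -892.  606.] grasp [ 264.8 -994.1  491.4] w 85.6 F [ 0.4 -0.6 -0.5]
j [-1.108, 0.954, 1.407, 0.184, -1.311, 1.374]
```

Joint 4's sign is flipped in my model. I'll refit and redo the reach check, including joint 6.

```bash
sed -i "s/from_euler('x',q\[3\])/from_euler('x',-q[3])/" fk.py; cat >> fk.py <<'E'
    # j6 check
    Rm=np.array([[.24,-.97,.04],[-.947,-.243,-.21],[.213,.012,-.977]]);q=D[5][0]
    M=(fk(q,P)[1]*Ro.from_euler('x',q[5])).as_matrix().T@Rm;print(np.round(M,2))
    M=(fk(q,P)[1]*Ro.from_euler('x',-q[5])).as_matrix().T@Rm;print(np.round(M,2))
    q=D[1][0];Rm=Ro.from_quat([-.118,.993,-.022,.002]).as_matrix()
    M=(fk(q,P)[1]*Ro.from_euler('x',q[5])).as_matrix().T@Rm;print(np.round(M,2))
    M=(fk(q,P)[1]*Ro.from_euler('x',-q[5])).as_matrix().T@Rm;print(np.round(M,2))
E
sed -i 's/for az in(-79,-60,-40,-20,0)/for az in(-79,-60,-30)/' fk.py; python3 fk.py
```

```text
[ -56.1  125.   591.5   27.4  459.1 -159.1  125.8] 11.106318002172088
45 tall -79 0.0 [ 0.73  0.42 -0.71  0.77 -1.06]
45 tall -60 0.0 [ 0.79  0.35 -0.86  1.01 -0.93]
45 tall -30 0.0 [ 0.8   0.25 -1.07  1.56 -0.76]
45 low -79 0.0 [ 0.38  0.43 -0.68  1.01 -0.96]
45 low -60 0.0 [ 0.38  0.36 -0.82  1.32 -0.81]
45 low -30 1.753 [ 0.23  0.29 -0.96  2.05 -0.58]
45 sieve -79 0.0 [-0.09  0.47 -0.54  1.27 -0.79]
45 sieve -60 0.0 [-0.16  0.42 -0.64  1.65 -0.58]
45 sieve -30 858.206 [-0.34  0.37 -0.63  2.05 -0.21]
50 tall -79 0.0 [ 0.76  0.46 -0.71  0.8  -1.12]
50 tall -60 0.0 [ 0.84  0.39 -0.88  1.05 -1.  ]
50 tall -30 132.118 [ 0.83  0.29 -1.07  1.58 -0.84]
50 low -79 0.0 [ 0.42  0.46 -0.7   1.06 -1.03]
50 low -60 0.0 [ 0.43  0.39 -0.85  1.39 -0.89]
50 low -30 86.971 [ 0.3   0.3  -1.    2.05 -0.71]
50 sieve -79 0.0 [-0.06  0.49 -0.57  1.37 -0.86]
50 sieve -60 0.0 [-0.12  0.43 -0.69  1.79 -0.68]
50 sieve -30 2152.651 [-0.3   0.36 -0.66  2.05 -0.29]
55 tall -79 0.0 [ 0.79  0.5  -0.72  0.82 -1.18]
55 tall -60 0.0 [ 0.88  0.43 -0.89  1.07 -1.06]
55 tall -30 490.325 [ 0.86  0.34 -1.07  1.6  -0.92]
55 low -79 0.0 [ 0.45  0.49 -0.71  1.1  -1.09]
55 low -60 0.0 [ 0.47  0.42 -0.88  1.44 -0.97]
55 low -30 243.61 [ 0.37  0.33 -1.05  2.05 -0.85]
55 sieve -79 0.0 [-0.02  0.51 -0.6   1.45 -0.94]
55 sieve -60 0.0 [-0.1   0.46 -0.73  1.89 -0.78]
55 sieve -30 3960.247 [-0.26  0.35 -0.69  2.05 -0.38]
[[-0.   -0.    1.  ]
 [ 0.95 -0.32  0.  ]
 [ 0.32  0.95  0.  ]]
[[-0. -0.  1.]
 [-1. -0. -0.]
 [ 0. -1. -0.]]
[[ 0.   -0.    1.  ]
 [-0.94  0.34  0.  ]
 [-0.34 -0.94 -0.  ]]
[[ 0. -0.  1.]
 [-1.  0.  0.]
 [-0. -1. -0.]]
```

```bash
python3 - <<'E'
from fk import *
lim=np.array([[-3.14,3.14],[-1.21,2.06],[-1.07,1.41],[-3.16,2.05],[-2.99,-.16]])
M=np.array([[0,0,1],[-1,0,0],[0,-1,0]])
for T in(47,50,55):
  t=np.radians(T);az=np.radians(-79)
  z=np.array([np.sin(t)*np.cos(az),np.sin(t)*np.sin(az),-np.cos(t)]);x=np.array([np.cos(t)*np.cos(az),np.cos(t)*np.sin(az),np.sin(t)]);y=np.cross(z,x);R=np.c_[x,y,z]
  for nm,g in(("tall",(447,-45,62)),("tallup",(447,-45,200)),("low",(485.5,-189,67)),("lowup",(485.5,-189,160)),("sieveup",(502,-396,160)),("sieve",(502,-396,75))):
    tt=np.array(g)-155*z
    s=least_squares(lambda q:np.r_[fk(q,P)[0]-tt,(fk(q,P)[1].apply([1,0,0])-z)*300],[0.4,.4,-.6,1,-1],bounds=(lim[:,0],lim[:,1]))
    Q=(fk(s.x,P)[1]).as_matrix().T@R@M.T
    j6=-Ro.from_matrix(Q).as_euler('xyz')[0];print(T,nm,round(s.cost,2),np.round(s.x,2),'j6',round(j6,2),'after +180',round(j6-np.pi,2))
print(y)
E
```

```text
47 tall 0.0 [ 0.74  0.44 -0.71  0.78 -1.09] j6 -1.16 after +180 -4.31
47 tallup 0.0 [ 0.74  0.21 -0.59  0.7  -1.34] j6 -0.92 after +180 -4.06
47 low 0.0 [ 0.39  0.44 -0.69  1.03 -0.99] j6 -1.04 after +180 -4.18
47 lowup 0.0 [ 0.39  0.28 -0.61  0.93 -1.11] j6 -0.82 after +180 -3.96
47 sieveup 0.0 [-0.08  0.36 -0.49  1.16 -0.88] j6 -0.6 after +180 -3.74
47 sieve 0.0 [-0.08  0.48 -0.55  1.32 -0.82] j6 -0.83 after +180 -3.98
50 tall 0.0 [ 0.76  0.46 -0.71  0.8  -1.12] j6 -1.2 after +180 -4.34
50 tallup 0.0 [ 0.76  0.23 -0.6   0.72 -1.37] j6 -0.95 after +180 -4.09
50 low 0.0 [ 0.42  0.46 -0.7   1.06 -1.03] j6 -1.09 after +180 -4.23
50 lowup 0.0 [ 0.42  0.3  -0.63  0.96 -1.15] j6 -0.87 after +180 -4.01
50 sieveup 0.0 [-0.06  0.37 -0.51  1.23 -0.91] j6 -0.67 after +180 -3.81
50 sieve 0.0 [-0.06  0.5  -0.57  1.38 -0.86] j6 -0.91 after +180 -4.05
55 tall 0.0 [ 0.79  0.5  -0.72  0.82 -1.18] j6 -1.26 after +180 -4.4
55 tallup 0.0 [ 0.79  0.26 -0.61  0.75 -1.42] j6 -1.01 after +180 -4.15
55 low 0.0 [ 0.45  0.49 -0.71  1.1  -1.09] j6 -1.17 after +180 -4.31
55 lowup 0.0 [ 0.45  0.33 -0.65  1.01 -1.21] j6 -0.95 after +180 -4.09
55 sieveup 0.0 [-0.02  0.39 -0.55  1.32 -0.97] j6 -0.79 after +180 -3.93
55 sieve 0.0 [-0.02  0.52 -0.6   1.46 -0.94] j6 -1.02 after +180 -4.16
[-9.81627183e-01 -1.90808995e-01  1.38777878e-17]
```

```bash
for i in 1 2 3 4; do python3 -m jog '[[[2000,0,0,0],[2000,0,0,0],[2000,0,0,0],[2000,0,0,0],[2000,0,0,0]]]' >/dev/null; python3 st.py|head -2; done; python3 -m jog '[[[1200,0,600,0],[1200,0,600,0],[1200,0,600,0],[1200,0,600,0],[1200,0,600,0]]]'; python3 st.py
```

```text
t 11.97 tilt 44.6 az -78.8 pos [ 242. -876.  640.] grasp [ 263.5 -982.9  529.8] w 85.4 F [0.1 0.1 0.4]
j [-1.101, 0.919, 1.407, 0.198, -1.304, 1.372]
t 12.6 tilt 47.0 az -78.7 pos [ 240. -858.  675.] grasp [ 261.7 -969.3  569.1] w 85.6 F [ 0.2 -0.6 -0.4]
j [-1.093, 0.883, 1.407, 0.212, -1.299, 1.37]
t 13.22 tilt 49.5 az -78.7 pos [ 236. -838.  709.] grasp [ 259.5 -953.6  608.8] w 85.3 F [-0.5 -1.1 -0.5]
j [-1.084, 0.846, 1.407, 0.228, -1.296, 1.367]
t 13.85 tilt 52.0 az -78.7 pos [ 233. -816.  744.] grasp [ 256.8 -935.7  648.6] w 85.5 F [ 0.1 -0.7  0.3]
j [-1.074, 0.808, 1.407, 0.244, -1.293, 1.365]
clock: 14.48
position: [242.5, -865.9, 689.9]
ee_rot: [0.702, -0.547, 0.345, 0.298]
contact_force: [-0.6, 1.1, -0.1]
gripper_width: 85.7
t 14.47 tilt 54.3 az -78.7 pos [ 243. -866.  690.] grasp [ 267.2 -989.3  599.5] w 85.7 F [-0.6  1.1 -0.1]
j [-1.093, 0.885, 1.407, 0.247, -1.175, 1.357]
[[0.163, -0.974, 0.159], [-0.562, -0.224, -0.796], [0.811, 0.041, -0.583]]
outward in tool [ 0.584 -0.011  0.812] up [ 0.811  0.041 -0.583]
```

```bash
cat > to.py <<'E'
import sys
from h import *
from scipy.spatial.transform import Rotation as Ro
s=arm.read_state();R=Ro.from_quat(s['ee_rot']).as_matrix()
T=np.array([float(v) for v in sys.argv[1:4]]);d=T-s['position'];print('dist',round(float(np.linalg.norm(d))),'tool shift',np.round(R.T@d,1),'spin to level y',round(float(np.degrees(np.arctan2(R[2,1],R[2,0]))),2))
E
python3 -m jog '[[[-49,-24,-29,0.6],[-98,-48,-58,1.2],[-147,-72,-87,1.8],[-196,-96,-116,2.4],[-245,-120,-145,3]]]'; python3 st.py; python3 to.py 423 74 290
```

```text
clock: 15.1
position: [281.7, -670.2, 609.3]
ee_rot: [0.687, -0.565, 0.354, 0.289]
contact_force: [0.3, -0.5, 2.2]
gripper_width: 85.7
t 15.1 tilt 54.4 az -78.6 pos [ 282. -670.  609.] grasp [ 306.6 -793.7  519.1] w 85.7 F [ 0.3 -0.5  2.2]
j [-0.955, 0.328, 0.041, 0.757, -0.5, 0.622]
[[0.111, -0.981, 0.161], [-0.571, -0.195, -0.797], [0.813, -0.003, -0.582]]
outward in tool [ 0.581 -0.04   0.813] up [ 0.813 -0.003 -0.582]
dist 822 tool shift [-669.  -283.  -384.7] spin to level y -0.22
```

```bash
python3 -m jog '[[[-50,-21,-29,0],[-100,-42,-58,0],[-150,-63,-87,0],[-200,-84,-116,0],[-250,-105,-145,0]]]'; python3 st.py; python3 to.py 423 74 290
```

```text
clock: 15.72
position: [333.2, -389.3, 490.5]
ee_rot: [0.687, -0.564, 0.355, 0.289]
contact_force: [-0.2, -1.1, -0.0]
gripper_width: 85.7
t 15.72 tilt 54.5 az -78.6 pos [ 333. -389.  491.] grasp [ 358.2 -512.9  400.5] w 85.7 F [-0.2 -1.1 -0. ]
j [-0.757, 0.011, -0.72, 1.596, -0.489, -0.422]
[[0.111, -0.981, 0.162], [-0.57, -0.196, -0.798], [0.814, -0.004, -0.581]]
outward in tool [ 0.58  -0.04   0.813] up [ 0.814 -0.004 -0.581]
dist 513 tool shift [-417.5 -178.1 -238.6] spin to level y -0.26
```

```bash
python3 -m jog '[[[-49,-21,-28,0],[-98,-42,-56,0],[-147,-63,-84,0],[-196,-84,-112,0],[-245,-105,-140,0]]]'; python3 st.py; python3 to.py 423 74 290
```

```text
clock: 16.35
position: [386.3, -115.7, 373.1]
ee_rot: [0.687, -0.565, 0.356, 0.288]
contact_force: [0.7, -0.8, -0.2]
gripper_width: 85.2
t 16.35 tilt 54.5 az -78.4 pos [ 386. -116.  373.] grasp [ 411.6 -239.3  283.1] w 85.2 F [ 0.7 -0.8 -0.2]
j [0.062, 0.023, -1.002, 1.323, -0.982, -0.913]
[[0.109, -0.981, 0.163], [-0.57, -0.196, -0.798], [0.814, -0.006, -0.581]]
outward in tool [ 0.58  -0.04   0.814] up [ 0.814 -0.006 -0.581]
dist 210 tool shift [-171.8  -72.6  -97.1] spin to level y -0.46
```

```bash
python3 -m jog '[[[-50,-21,-28,0],[-100,-42,-57,0],[-150,-63,-85,0],[-172,-73,-97,-0.4],[-172,-73,-97,-0.4]]]'; python3 st.py; python3 to.py 423.3 73.6 148.9; python3 - <<'E'
from h import *
for n in("side","top"):
    p,d=arm.get_image(n);cv2.imwrite(f"pics/{n}1.png",p);np.save(f"pics/{n}1.npy",d)
E
```

```text
clock: 16.98
position: [424.2, 76.3, 289.4]
ee_rot: [0.69, -0.561, 0.355, 0.289]
contact_force: [-0.1, -0.2, 0.5]
gripper_width: 85.4
t 16.98 tilt 54.5 az -78.2 pos [424.  76. 289.] grasp [450.  -47.2 199.3] w 85.4 F [-0.1 -0.2  0.5]
j [0.619, 0.273, -0.918, 0.963, -1.139, -1.188]
[[0.118, -0.979, 0.166], [-0.569, -0.204, -0.797], [0.814, -0.001, -0.581]]
outward in tool [ 0.581 -0.032  0.814] up [ 0.814 -0.001 -0.581]
dist 140 tool shift [-112.9    1.5   83.6] spin to level y -0.05
```

View pics/side1.png

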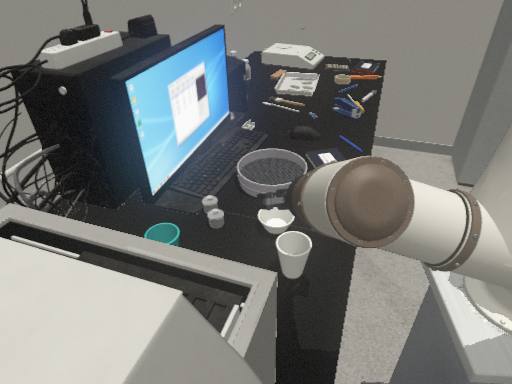

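View pics/top1.png

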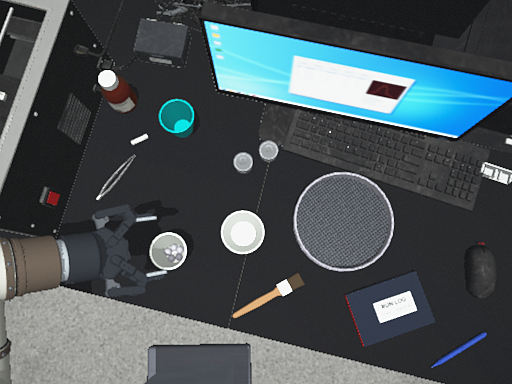

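The side view is mostly the arm, with the tall crucible still standing at (293,253). The top view shows the open fingers with tips near (155,217) and (165,270), straddling the crucible at (168,251). I'll check the pads' position in 3D.

```bash
python3 - <<'E'
from h import *
from scipy.spatial.transform import Rotation as Ro
d=np.load("pics/top1.npy");W=cloud("top",d)
s=arm.read_state();R=Ro.from_quat(s['ee_rot']).as_matrix()
Q=W[190:310,100:215].reshape(-1,3);dd=d[190:310,100:215].ravel()
T=(Q-s['position'])@R
m=(dd>0)&(T[:,2]>100)&(T[:,2]<200)&(np.abs(T[:,1])<70)&(np.abs(T[:,0])<40)
T=T[m]
for sg in(1,-1):
    t=T[T[:,1]*sg>0]
    for a in range(100,190,10):
        k=t[(t[:,2]>=a)&(t[:,2]<a+10)]
        if len(k):print(sg,a,len(k),'x',np.round([k[:,0].min(),k[:,0].max()]),'y',np.round([k[:,1].min(),k[:,1].max()]))
p,dt=cv2.imread("pics/top1.png"),d
q=W[222:280,140:196].reshape(-1,3);q=q[(q[:,2]>78)&(q[:,2]<95)];print(fitc(q),q.min(0),q.max(0))
E
```

```text
1 100 147 x [-13.  17.] y [10. 70.]
1 110 87 x [-9. 16.] y [39. 69.]
1 120 50 x [-1. 13.] y [43. 57.]
1 130 48 x [-4. 13.] y [43. 56.]
1 140 51 x [-9. 12.] y [43. 56.]
1 150 26 x [-2. 13.] y [43. 54.]
-1 100 132 x [-13.  17.] y [-70.  -9.]
-1 110 79 x [ 3. 13.] y [-70. -39.]
-1 120 57 x [-14.  13.] y [-57. -42.]
-1 130 56 x [-14.  14.] y [-57. -43.]
-1 140 56 x [-10.  15.] y [-56. -43.]
-1 150 30 x [-12.  12.] y [-55. -43.]
-1 160 1 x [-9. -9.] y [-43. -43.]
(np.float64(446.3780124109475), np.float64(-45.85666693519988), np.float64(33.72640445155017)) [411.96926178 -80.64783125  78.09339275] [481.91806097  -9.72497615  88.50871378]
```

```bash
python3 to.py 422.6 72.2 147.4
```

```text
dist 143 tool shift [-115.2    1.1   84.1] spin to level y -0.07
```

```bash
python3 -m jog '[[[-35,0,25,0],[-70,1,51,0],[-95,1,69,0],[-110,1,80,0],[-115,1,84,0]]]'; python3 st.py;python3 to.py 422.6 72.2 147.4
```

```text
clock: 17.7
position: [422.6, 70.8, 147.5]
ee_rot: [0.688, -0.563, 0.354, 0.29]
contact_force: [-0.4, -0.3, 0.0]
gripper_width: 85.4
t 17.7 tilt 54.5 az -78.6 pos [423.  71. 147.] grasp [447.6 -52.9  57.5] w 85.4 F [-0.4 -0.3  0. ]
j [0.504, 0.541, -1.052, 1.281, -0.945, -1.598]
[[0.115, -0.98, 0.161], [-0.569, -0.198, -0.798], [0.814, -0.0, -0.581]]
outward in tool [ 0.58  -0.038  0.814] up [ 0.814 -0.    -0.581]
dist 1 tool shift [-0.8 -0.2 -1.1] spin to level y -0.02
```

```bash
python3 -m jog '[[[0,0,0,0],[0,0,0,0],[0,0,0,0],[0,0,0,0],[0,0,0,0]]]' 50; python3 - <<'E'
from h import *
for n in("side","top"):
    p,d=arm.get_image(n);cv2.imwrite(f"pics/{n}2.png",p);np.save(f"pics/{n}2.npy",d)
p=cv2.imread("pics/top2.png");q=cv2.imread("pics/side2.png")
a=cv2.resize(p[190:310,90:230],(700,600));cv2.imwrite("pics/c2.png",a)
cv2.imwrite("pics/c2s.png",cv2.resize(q[200:310,220:360],(700,550)))
E
```

```text
clock: 18.32
position: [422.5, 70.7, 148.4]
ee_rot: [0.687, -0.563, 0.356, 0.29]
contact_force: [-2.7, 0.9, 6.7]
gripper_width: 66.5
```

View pics/c2.png

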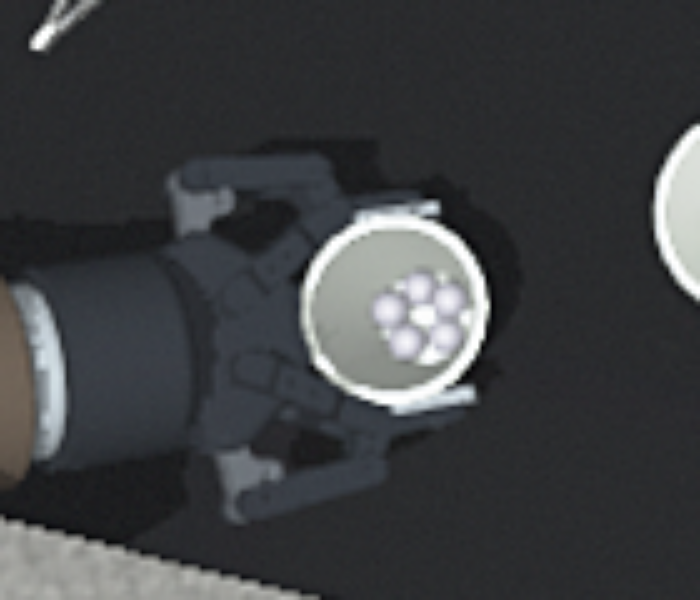

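View pics/c2s.png

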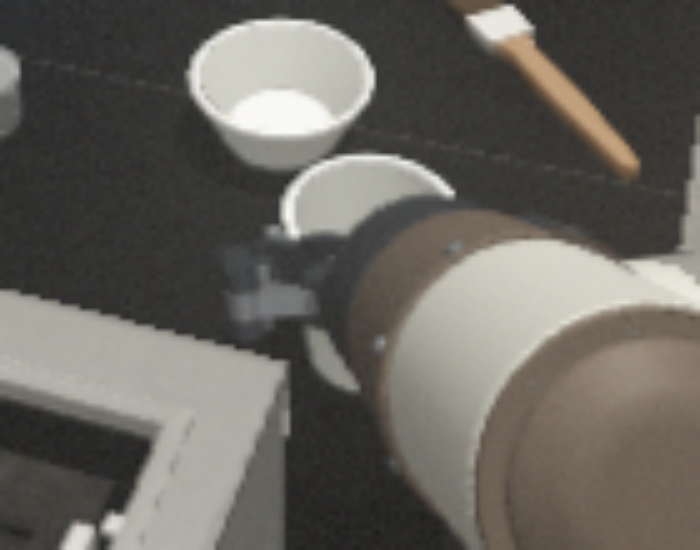

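The pads hold the crucible squarely at 66.5 mm, with five balls inside around (425,315) in the crop. Lifting.

```bash
python3 -m jog '[[[8,0,-6,0],[24,0,-17,0],[49,0,-35,0],[82,0,-58,0],[98,0,-70,0]]]'; python3 st.py; python3 - <<'E'
from h import *
p,d=arm.get_image("side");cv2.imwrite("pics/side3.png",p);np.save("pics/side3.npy",d)
E
```

```text
clock: 19.05
position: [422.1, 71.5, 270.8]
ee_rot: [0.688, -0.564, 0.355, 0.288]
contact_force: [0.0, 0.3, -3.6]
gripper_width: 66.3
t 19.05 tilt 54.4 az -78.4 pos [422.  71. 271.] grasp [447.5 -52.  180.6] w 66.3 F [ 0.   0.3 -3.6]
j [0.601, 0.299, -0.949, 0.998, -1.102, -1.242]
[[0.112, -0.98, 0.164], [-0.571, -0.199, -0.796], [0.813, -0.004, -0.582]]
outward in tool [ 0.581 -0.037  0.813] up [ 0.813 -0.004 -0.582]
```

View pics/side3.png

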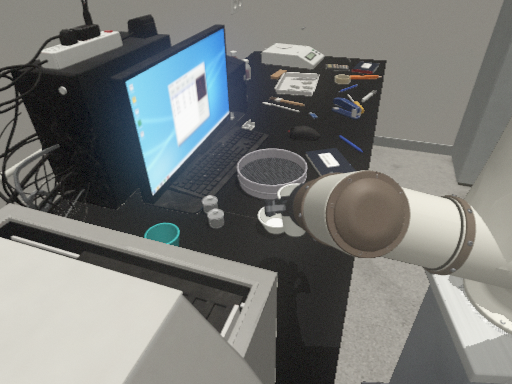

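```bash
python3 to.py 483 -329 270
```

```text
dist 405 tool shift [233.8  20.3 330.4] spin to level y -0.53
```

```bash
python3 -m jog '[[[12,1,17,0],[36,3,50,0],[64,6,90,0],[92,8,130,0],[117,10,165,0]]]'; python3 to.py 483 -329 270
```

```text
clock: 19.73
position: [452.4, -129.8, 270.7]
ee_rot: [0.688, -0.564, 0.355, 0.286]
contact_force: [1.1, 0.0, -1.5]
gripper_width: 66.0
dist 202 tool shift [117.1   9.8 163.7] spin to level y -0.47
```

```bash
python3 -m jog '[[[33,3,46,0],[66,6,92,0],[93,8,130,0],[110,9,154,0],[117,10,164,0]]]'; python3 to.py 483 -329 200; python3 - <<'E'
from h import *
for n in ("side","top"):
    p,d=arm.get_image(n);cv2.imwrite(f"pics/{n}4.png",p);np.save(f"pics/{n}4.npy",d)
E
```

```text
clock: 20.35
position: [488.0, -328.2, 273.7]
ee_rot: [0.688, -0.567, 0.349, 0.288]
contact_force: [-0.4, 0.3, -2.6]
gripper_width: 65.9
dist 74 tool shift [-59.6   5.1  43.4] spin to level y -0.02
```

View pics/top4.png

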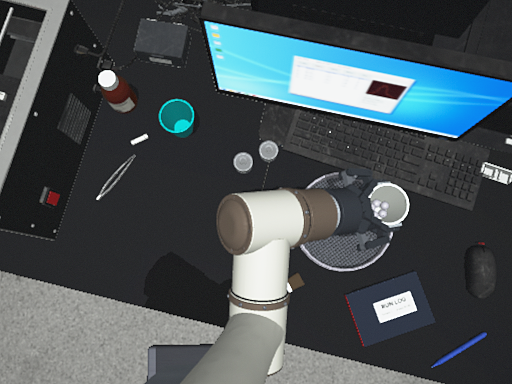

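View pics/side4.png

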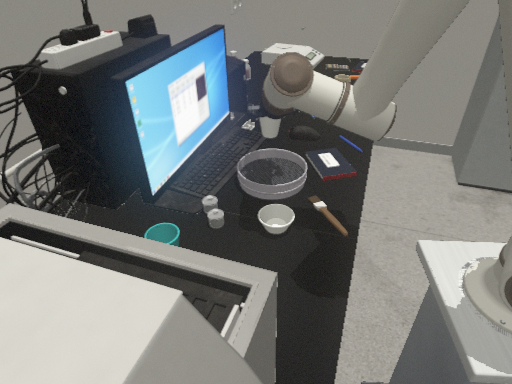

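The top view shows the crucible at (389,203) over the sieve with its balls still inside. I'll measure the rim relative to the tool to check for slip.

```bash
python3 - <<'E'
from h import *
from scipy.spatial.transform import Rotation as Ro
d=np.load("pics/top4.npy");W=cloud("top",d);p=cv2.imread("pics/top4.png")
hsv=cv2.cvtColor(p,cv2.COLOR_BGR2HSV)
sub=np.zeros((384,512),bool);sub[175:235,362:418]=1
Q=W[sub&(d>0)&(hsv[...,2]>170)&(hsv[...,1]<40)]
print(len(Q),Q.min(0),Q.max(0))
top=Q[Q[:,2]>200]
print(np.percentile(top[:,2],[5,25,50,75,95]))
r=top[top[:,2]>np.percentile(top[:,2],40)]
# plane fit for rim
c=r.mean(0);u,s,vt=np.linalg.svd(r-c);n=vt[2]*np.sign(vt[2][2]);print('n',n,s,'circle',fitc(r),c)
s=arm.read_state();print(s['position'])
E
```

```text
778 [ 464.18976483 -542.47419107   -2.37077599] [ 585.97218596 -405.7444375   235.40736732]
[202.47790919 206.38096563 207.86106618 209.4241765  216.73174582]
n [ 0.02209849 -0.15193037  0.98814413] [333.35473693 255.36829602  57.18909076] circle (np.float64(509.81490117109007), np.float64(-444.1079037709785), np.float64(34.24921754034925)) [ 517.3041154  -449.76562778  210.69493447]
[ 488.1072875  -327.16766098  273.93797665]
```

Rim height is 208 mm against 210.6 expected, and its centre is within 3 mm of prediction, so there is no slip. I'll begin tipping and come down a bit.

```bash
python3 to.py 477 -330 235
```

```text
dist 41 tool shift [-31.1  11.5  23.5] spin to level y -0.02
```

```bash
python3 -m jog '[[[-6,2,5,-8],[-12,4,9,-18],[-19,7,14,-28],[-25,9,19,-38],[-31,11,23,-46]]]'; python3 st.py; python3 to.py 475 -330 205
```

```text
clock: 21.08
position: [491.1, -321.9, 246.2]
ee_rot: [0.857, -0.256, 0.196, 0.402]
contact_force: [-0.3, 0.2, -2.6]
gripper_width: 66.5
t 21.07 tilt 53.1 az -80.7 pos [ 491. -322.  246.] grasp [ 511.2 -444.2  153.1] w 66.5 F [-0.3  0.2 -2.6]
j [-0.582, 0.447, -0.78, 2.053, -0.725, -0.36]
[[0.792, -0.596, 0.13], [-0.282, -0.546, -0.789], [0.541, 0.589, -0.601]]
outward in tool [0.46  0.391 0.797] up [ 0.541  0.589 -0.601]
dist 45 tool shift [-32.7 -10.2  29. ] spin to level y 47.4
```

Joint 4 is at its stop (2.05), and the pose is 14 mm short because of that. My kinematic model was too crude there, so I'll refit with the new data before continuing.

```bash
cat > fk2.py <<'E'
import numpy as np
from scipy.spatial.transform import Rotation as Ro
from scipy.optimize import least_squares
from fk import D
X=D+[([-.955,.328,.041,.757,-.5,.622],[281.7,-670.2,609.3]),([-.757,.011,-.72,1.596,-.489,-.422],[333.2,-389.3,490.5]),([.062,.023,-1.002,1.323,-.982,-.913],[386.3,-115.7,373.1]),([.619,.273,-.918,.963,-1.139,-1.188],[424.2,76.3,289.4]),([.504,.541,-1.052,1.281,-.945,-1.598],[422.6,70.8,147.5]),([.601,.299,-.949,.998,-1.102,-1.242],[422.1,71.5,270.8]),([-.582,.447,-.78,2.053,-.725,-.36],[491.1,-321.9,246.2])]
def fk(q,p):
    Z=Ro.from_euler('z',q[0]);A=Z*Ro.from_euler('y',q[1]);B=A*Ro.from_euler('y',-q[2]);C=B*Ro.from_euler('x',-q[3]);E=C*Ro.from_euler('y',-q[4])
    return Z.apply([p[0],p[1],p[2]])+A.apply([0,0,p[3]])+B.apply([p[4],0,p[5]])+C.apply([0,p[6],p[7]])+E.apply([p[8],0,p[9]]),E
f=lambda p:np.concatenate([fk(q,p)[0]-x for q,x in X])
S=least_squares(lambda p:np.r_[f(p),.001*np.array(p)],[0,-100,150,500,450,0,-50,0,120,0])
P=S.x
M=np.array([[0,0,1],[-1,0,0],[0,-1,0]])
lim=np.array([[-3.14,3.14],[-1.21,2.06],[-1.07,1.41],[-3.16,2.05],[-2.99,-.16]])
def solve(tcp,z,q0):
    s=least_squares(lambda q:np.r_[fk(q,P)[0]-tcp,(fk(q,P)[1].apply([1,0,0])-z)*300],q0,bounds=(lim[:,0]-.01,lim[:,1]+.01))
    return s
def j6(q,R):
    return -Ro.from_matrix(fk(q,P)[1].as_matrix().T@R@M.T).as_euler('xyz')[0]
if __name__=='__main__':
    print(np.round(P,1),np.round(np.abs(f(P)).max(),1))
    z=np.array([.163,-.797,-.581])
    for tcp in([488,-327,274],[477,-330,235],[475,-330,190],[450,-330,190],[425,-330,190],[475,-300,190],[475,-360,190],[475,-330,175],[475,-330,274],[461,-72,153],[461,-72,250]):
        s=solve(np.array(tcp),z,[-.4,.4,-.8,1.8,-.8]);q=s.x
        print(tcp,round(s.cost,2),np.round(q,2))
E
python3 fk2.py
```

```text
[-0.000e+00  0.000e+00  1.607e+02  5.648e+02  4.217e+02  1.000e-01
 -1.598e+02 -2.000e-01  1.242e+02  2.000e-01] 0.4
[488, -327, 274] 2.24 [-0.6   0.4  -0.77  2.06 -0.7 ]
[477, -330, 235] 175.67 [-0.6   0.45 -0.79  2.06 -0.74]
[475, -330, 190] 552.24 [-0.58  0.52 -0.8   2.06 -0.78]
[450, -330, 190] 863.49 [-0.6   0.5  -0.84  2.06 -0.79]
[425, -330, 190] 1249.26 [-0.62  0.47 -0.88  2.06 -0.79]
[475, -300, 190] 366.59 [-0.54  0.51 -0.84  2.06 -0.81]
[475, -360, 190] 741.28 [-0.63  0.54 -0.76  2.06 -0.76]
[475, -330, 175] 707.46 [-0.58  0.55 -0.8   2.06 -0.8 ]
[475, -330, 274] 21.77 [-0.61  0.39 -0.78  2.06 -0.7 ]
[461, -72, 153] 0.0 [-0.02  0.53 -1.04  1.79 -0.95]
[461, -72, 250] 0.0 [ 0.08  0.34 -0.99  1.52 -0.94]
```

```bash
python3 - <<'E'
from fk2 import *
def zz(t,a):
    t,a=np.radians([t,a]);return np.array([np.sin(t)*np.cos(a),np.sin(t)*np.sin(a),-np.cos(t)])
for t,a in((53.1,-80.7),(50,-82),(47,-85),(53,-85),(53,-90),(50,-90),(45,-90),(45,-80),(57,-85)):
    for tcp in([477,-320,190],[515,-300,190],[515,-330,190],[477,-290,190],[477,-320,225]):
        z=zz(t,a);s=least_squares(lambda q:np.r_[fk(q,P)[0]-tcp,(fk(q,P)[1].apply([1,0,0])-z)*300],[-.4,.4,-.8,1.8,-.8]);print(t,a,tcp,round(s.cost,1),'j4',round(s.x[3],2),end=' | ')
    print()
E
```

```text
53.1 -80.7 [477, -320, 190] 0.0 j4 2.23 | 53.1 -80.7 [515, -300, 190] 0.0 j4 2.09 | 53.1 -80.7 [515, -330, 190] 0.0 j4 2.14 | 53.1 -80.7 [477, -290, 190] 0.0 j4 2.18 | 53.1 -80.7 [477, -320, 225] 0.0 j4 2.14 | 
50 -82 [477, -320, 190] 0.0 j4 2.16 | 50 -82 [515, -300, 190] 0.0 j4 2.02 | 50 -82 [515, -330, 190] 0.0 j4 2.07 | 50 -82 [477, -290, 190] 0.0 j4 2.11 | 50 -82 [477, -320, 225] 0.0 j4 2.06 | 
47 -85 [477, -320, 190] 0.0 j4 2.04 | 47 -85 [515, -300, 190] 0.0 j4 1.9 | 47 -85 [515, -330, 190] 0.0 j4 1.94 | 47 -85 [477, -290, 190] 0.0 j4 1.99 | 47 -85 [477, -320, 225] 0.0 j4 1.93 | 
53 -85 [477, -320, 190] 0.0 j4 2.1 | 53 -85 [515, -300, 190] 0.0 j4 1.97 | 53 -85 [515, -330, 190] 0.0 j4 2.02 | 53 -85 [477, -290, 190] 0.0 j4 2.05 | 53 -85 [477, -320, 225] 0.0 j4 2.02 | 
53 -90 [477, -320, 190] 0.0 j4 1.96 | 53 -90 [515, -300, 190] 0.0 j4 1.83 | 53 -90 [515, -330, 190] 0.0 j4 1.88 | 53 -90 [477, -290, 190] 0.0 j4 1.91 | 53 -90 [477, -320, 225] 0.0 j4 1.87 | 
50 -90 [477, -320, 190] 0.0 j4 1.93 | 50 -90 [515, -300, 190] 0.0 j4 1.8 | 50 -90 [515, -330, 190] 0.0 j4 1.84 | 50 -90 [477, -290, 190] 0.0 j4 1.88 | 50 -90 [477, -320, 225] 0.0 j4 1.83 | 
45 -90 [477, -320, 190] 0.0 j4 1.87 | 45 -90 [515, -300, 190] 0.0 j4 1.73 | 45 -90 [515, -330, 190] 0.0 j4 1.77 | 45 -90 [477, -290, 190] 0.0 j4 1.82 | 45 -90 [477, -320, 225] 0.0 j4 1.75 | 
45 -80 [477, -320, 190] 0.0 j4 2.16 | 45 -80 [515, -300, 190] 0.0 j4 2.01 | 45 -80 [515, -330, 190] 0.0 j4 2.05 | 45 -80 [477, -290, 190] 0.0 j4 2.11 | 45 -80 [477, -320, 225] 0.0 j4 2.04 | 
57 -85 [477, -320, 190] 0.0 j4 2.14 | 57 -85 [515, -300, 190] 0.0 j4 2.01 | 57 -85 [515, -330, 190] 0.0 j4 2.06 | 57 -85 [477, -290, 190] 0.0 j4 2.08 | 57 -85 [477, -320, 225] 0.0 j4 2.06 |
```

The new model fits to 0.4 mm. A pose slightly further out (x ≈ 505) with a slightly different azimuth stays off the stop, so I'll move there while the spin continues.

```bash
python3 to.py 507 -313 215
```

```text
dist 36 tool shift [ -6.8 -32.7  13.8] spin to level y 47.4
```

```bash
python3 -m jog '[[[-2,-7,3,-5],[-3,-13,6,-13],[-4,-20,8,-22],[-6,-27,11,-31],[-7,-33,14,-38]]]'; python3 st.py; python3 - <<'E'
from h import *
p,d=arm.get_image("top");cv2.imwrite("pics/top5.png",p);np.save("pics/top5.npy",d)
cv2.imwrite("pics/c5.png",cv2.resize(p[140:290,270:450],(720,600)))
E
```

```text
clock: 21.7
position: [509.8, -309.6, 216.0]
ee_rot: [0.895, 0.039, 0.051, 0.442]
contact_force: [-0.3, 0.4, -2.6]
gripper_width: 66.0
t 21.7 tilt 52.9 az -80.9 pos [ 510. -310.  216.] grasp [ 529.3 -431.6  122.4] w 66.0 F [-0.3  0.4 -2.6]
j [-0.543, 0.509, -0.769, 2.053, -0.757, 0.256]
[[0.992, 0.025, 0.126], [0.115, -0.606, -0.787], [0.057, 0.795, -0.604]]
outward in tool [0.121 0.595 0.795] up [ 0.057  0.795 -0.604]
```

View pics/c5.png

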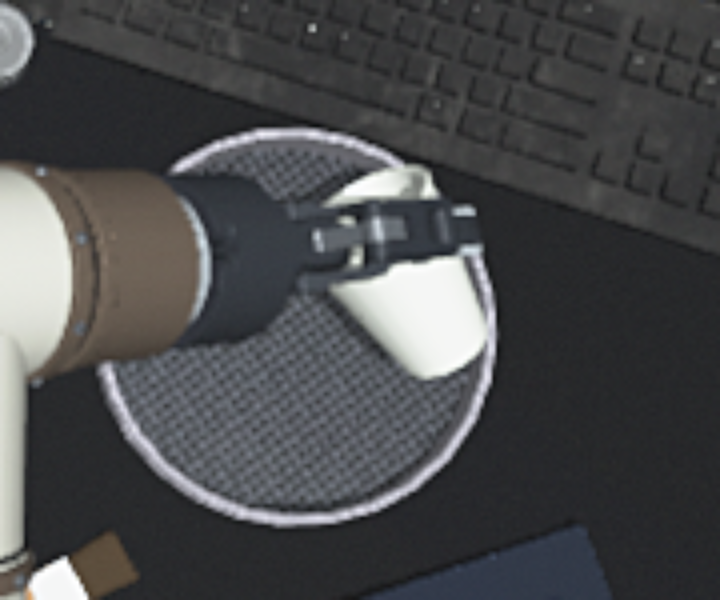

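```bash
cat > cru.py <<'E'
from h import *
from scipy.spatial.transform import Rotation as Ro
Rg=Ro.from_quat([.687,-.563,.356,.29]).as_matrix()
foot=Rg.T@np.array([24.5,-115.7,-148.4]);ax=Rg.T@np.array([0,0,1.])
def rep(pos,R,lab=''):
    a=R@ax;f=pos+R@foot;m=f+85*a
    dn=-np.array([0,0,1.])+a*a[2];dn/=np.linalg.norm(dn)
    print(lab,'axis',np.round(a,2),'tilt',round(float(np.degrees(np.arccos(a[2])))),'mouth',np.round(m),'lip',np.round(m+36*dn),'foot',np.round(f),'footlow',np.round((f+22*dn)[2]))
if __name__=='__main__':
    s=arm.read_state();R=Ro.from_quat(s['ee_rot']).as_matrix();p=s['position']
    for sp in(0,-20,-30,-45,-60,-80,-100):rep(p,R@Ro.from_euler('z',np.radians(sp)).as_matrix(),sp)
E
python3 cru.py
```

```text
0 axis [0.74 0.55 0.39] tilt 67 mouth [ 543. -412.  135.] lip [ 555. -403.  102.] foot [ 481. -459.  102.] footlow 81.0
-20 axis [0.68 0.72 0.17] tilt 80 mouth [ 542. -408.  130.] lip [ 546. -404.   95.] foot [ 484. -469.  116.] footlow 94.0
-30 axis [0.61 0.79 0.06] tilt 86 mouth [ 540. -407.  128.] lip [ 542. -405.   92.] foot [ 488. -474.  123.] footlow 101.0
-45 axis [ 0.48  0.87 -0.08] tilt 95 mouth [ 538. -405.  125.] lip [ 536. -408.   90.] foot [ 497. -479.  132.] footlow 110.0
-60 axis [ 0.31  0.93 -0.19] tilt 101 mouth [ 534. -404.  123.] lip [ 532. -411.   88.] foot [ 508. -483.  140.] footlow 118.0
-80 axis [ 0.04  0.96 -0.28] tilt 106 mouth [ 528. -404.  122.] lip [ 528. -414.   87.] foot [ 525. -485.  146.] footlow 125.0
-100 axis [-0.24  0.92 -0.3 ] tilt 107 mouth [ 523. -405.  122.] lip [ 525. -415.   87.] foot [ 543. -483.  147.] footlow 126.0
```

```bash
python3 to.py 502 -330 186
```

```text
dist 37 tool shift [-12.  -11.   32.9] spin to level y 86.11
```

```bash
python3 -m jog '[[[-2,-2,6,0],[-5,-4,13,0],[-7,-7,20,0],[-10,-9,27,0],[-12,-11,33,0]]]'; python3 st.py; python3 cru.py
```

```text
clock: 22.38
position: [515.7, -325.5, 195.5]
ee_rot: [0.897, 0.035, 0.039, 0.439]
contact_force: [0.3, -0.1, -2.6]
gripper_width: 66.3
t 22.38 tilt 52.3 az -82.7 pos [ 516. -325.  195.] grasp [ 531.2 -447.1  100.7] w 66.3 F [ 0.3 -0.1 -2.6]
j [-0.56, 0.557, -0.744, 2.052, -0.762, 0.255]
[[0.995, 0.029, 0.1], [0.096, -0.612, -0.785], [0.039, 0.79, -0.612]]
outward in tool [0.14  0.602 0.786] up [ 0.039  0.79  -0.612]
0 axis [0.75 0.53 0.38] tilt 67 mouth [ 546. -428.  114.] lip [ 557. -420.   81.] foot [ 481. -473.   81.] footlow 61.0
-20 axis [0.7  0.7  0.16] tilt 81 mouth [ 544. -424.  109.] lip [ 548. -420.   74.] foot [ 485. -484.   96.] footlow 74.0
-30 axis [0.63 0.77 0.06] tilt 87 mouth [ 543. -423.  107.] lip [ 544. -421.   71.] foot [ 489. -489.  102.] footlow 81.0
-45 axis [ 0.5   0.86 -0.08] tilt 95 mouth [ 540. -421.  105.] lip [ 538. -424.   69.] foot [ 497. -495.  112.] footlow 90.0
-60 axis [ 0.33  0.93 -0.19] tilt 101 mouth [ 536. -420.  103.] lip [ 534. -427.   67.] foot [ 508. -499.  119.] footlow 97.0
-80 axis [ 0.06  0.96 -0.28] tilt 106 mouth [ 530. -420.  101.] lip [ 530. -430.   66.] foot [ 526. -501.  124.] footlow 103.0
-100 axis [-0.22  0.93 -0.29] tilt 107 mouth [ 525. -420.  101.] lip [ 527. -430.   67.] foot [ 544. -500.  125.] footlow 104.0
```

```bash
python3 to.py 500 -328 180
```

```text
dist 22 tool shift [-16.5 -11.1   9.9] spin to level y 87.21
```

```bash
python3 -m jog '[[[-4,-3,3,0],[-8,-6,6,-3],[-12,-9,8,-6],[-16,-11,10,-9],[-16,-11,10,-12]]]'; python3 st.py; python3 cru.py
```

```text
clock: 23.0
position: [509.2, -324.8, 186.1]
ee_rot: [0.89, 0.126, -0.015, 0.438]
contact_force: [1.0, -0.0, -2.0]
gripper_width: 66.8
t 23.0 tilt 51.9 az -84.0 pos [ 509. -325.  186.] grasp [ 522.  -446.2   90.5] w 66.8 F [ 1. -0. -2.]
j [-0.563, 0.567, -0.758, 2.052, -0.772, 0.454]
[[0.968, 0.238, 0.083], [0.21, -0.585, -0.783], [-0.138, 0.775, -0.616]]
outward in tool [0.023 0.625 0.781] up [-0.138  0.775 -0.616]
0 axis [0.74 0.63 0.24] tilt 76 mouth [ 536. -425.  101.] lip [ 543. -419.   66.] foot [ 473. -478.   80.] footlow 59.0
-20 axis [0.63 0.78 0.03] tilt 88 mouth [ 533. -422.   97.] lip [ 534. -421.   61.] foot [ 480. -488.   94.] footlow 72.0
-30 axis [ 0.54  0.84 -0.06] tilt 93 mouth [ 532. -421.   95.] lip [ 530. -423.   59.] foot [ 486. -492.  100.] footlow 78.0
-45 axis [ 0.37  0.91 -0.17] tilt 100 mouth [ 528. -419.   93.] lip [ 526. -425.   57.] foot [ 496. -497.  107.] footlow 86.0
-60 axis [ 0.18  0.95 -0.25] tilt 104 mouth [ 524. -419.   91.] lip [ 522. -428.   57.] foot [ 509. -500.  112.] footlow 91.0
-80 axis [-0.1   0.95 -0.29] tilt 107 mouth [ 518. -419.   91.] lip [ 519. -429.   56.] foot [ 527. -500.  115.] footlow 94.0
-100 axis [-0.38  0.89 -0.25] tilt 104 mouth [ 513. -420.   92.] lip [ 516. -429.   57.] foot [ 545. -496.  113.] footlow 92.0
```

Well placed. Now I'll pour slowly.

```bash
python3 -m jog '[[[0,0,0,-5],[0,0,0,-10],[0,0,0,-15],[0,0,0,-20],[0,0,0,-25]]]'; python3 st.py|head -1; python3 - <<'E'
from h import *
p,d=arm.get_image("top");cv2.imwrite("pics/top6.png",p)
cv2.imwrite("pics/c6.png",cv2.resize(p[140:290,270:450],(720,600)))
E
```

```text
clock: 23.62
position: [509.1, -324.8, 186.0]
ee_rot: [0.841, 0.317, -0.111, 0.424]
contact_force: [-0.1, 0.1, -2.6]
gripper_width: 65.8
t 23.62 tilt 51.9 az -84.0 pos [ 509. -325.  186.] grasp [ 521.8 -446.2   90.4] w 65.8 F [-0.1  0.1 -2.6]
```

View pics/c6.png

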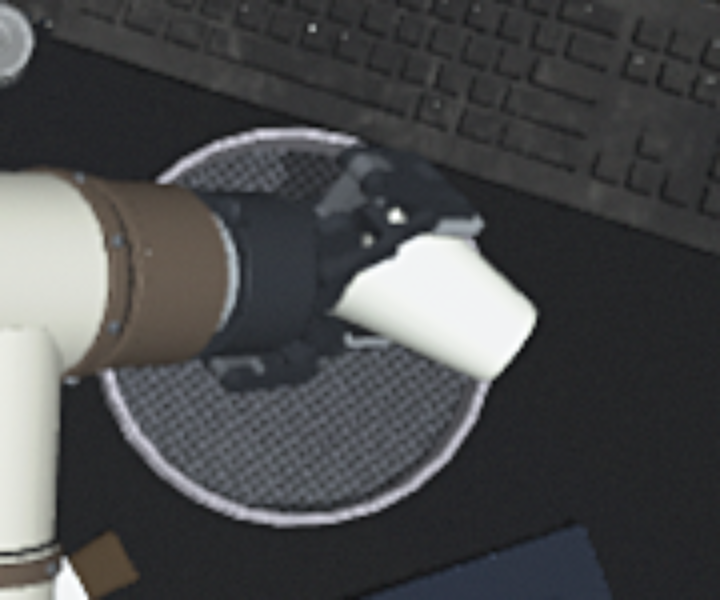

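```bash
python3 -m jog '[[[0,0,0,-6],[0,0,0,-13],[0,0,0,-20],[0,0,0,-27],[0,0,0,-34]]]'|head -1; python3 - <<'E'
from h import *
p,d=arm.get_image("top");cv2.imwrite("pics/top7.png",p)
cv2.imwrite("pics/c7.png",cv2.resize(p[140:290,270:450],(720,600)))
E
python3 -m jog '[[[0,0,0,-5],[0,0,0,-10],[0,0,0,-15],[0,0,0,-20],[0,0,0,-20]]]'; python3 cru.py|head -1; python3 - <<'E'
from h import *
p,d=arm.get_image("top");cv2.imwrite("pics/top8.png",p);np.save("pics/top8.npy",d)
cv2.imwrite("pics/c8.png",cv2.resize(p[140:290,270:450],(720,600)))
E
```

```text
clock: 24.3
clock: 24.98
position: [509.2, -325.0, 186.5]
ee_rot: [0.604, 0.665, -0.292, 0.327]
contact_force: [-0.1, -0.6, -1.3]
gripper_width: 66.4
0 axis [-0.09  0.95 -0.29] tilt 107 mouth [ 518. -419.   91.] lip [ 519. -430.   57.] foot [ 526. -500.  116.] footlow 95.0
```

View pics/c7.png

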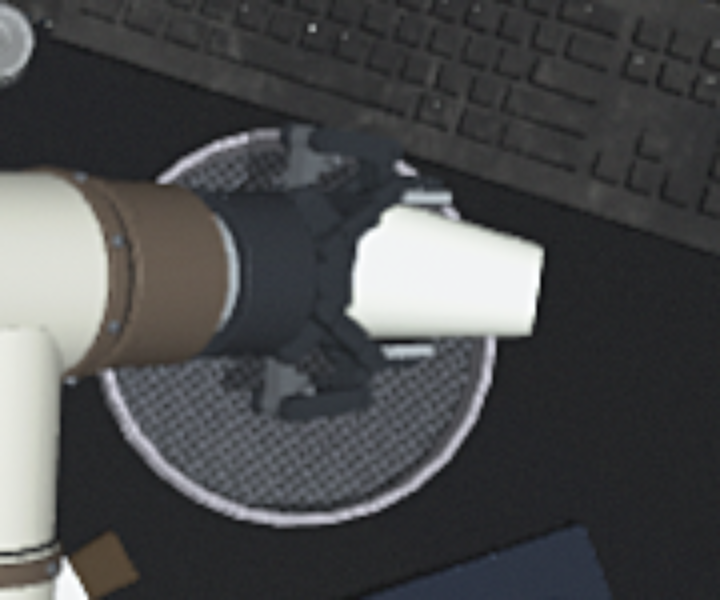

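View pics/c8.png

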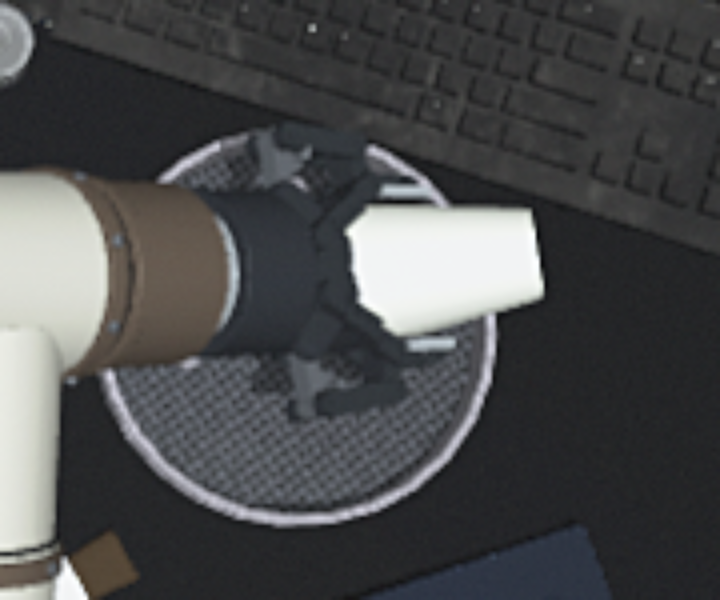

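The wrist force fell from 2.6 N to 1.3 N, which is about the balls' weight. A ball shows near (190,362) in the crop. Checking the side camera.

```bash
python3 - <<'E'
from h import *
p,d=arm.get_image("side");cv2.imwrite("pics/side8.png",cv2.resize(p[110:230,200:340],(700,600)));print(arm.read_state()['contact_force'],arm.read_state()['clock'])
E
```

```text
[-0.69264633  0.80937854 -1.63418631] 25.075
```

View pics/side8.png

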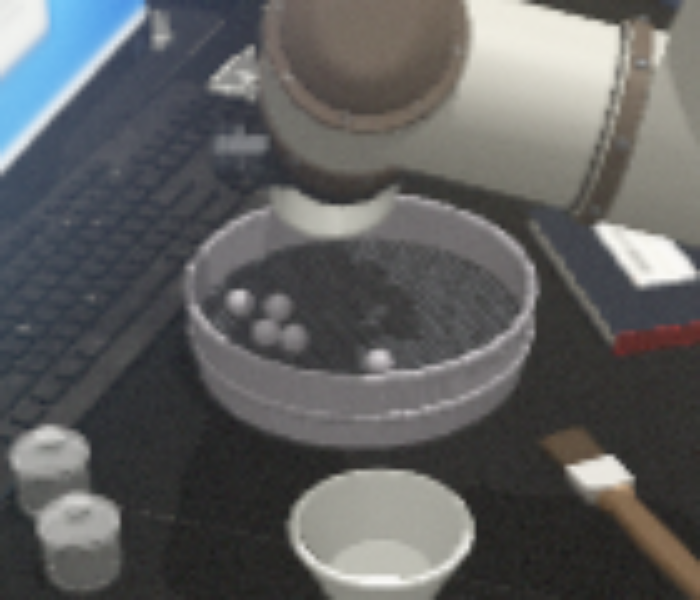

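All five balls are in the sieve: four around (265,315) and one at (378,360) in the crop. Next I'll lift clear and spin back upright.

```bash
python3 to.py 500 -300 270;python3 st.py
```

```text
dist 88 tool shift [-50.1  -6.  -71.8] spin to level y 179.49
t 25.07 tilt 52.0 az -84.0 pos [ 509. -325.  186.] grasp [ 521.9 -446.4   90.9] w 66.5 F [-0.7  0.8 -1.6]
j [-0.563, 0.566, -0.758, 2.052, -0.773, 1.84]
[[-0.056, 0.995, 0.083], [0.613, 0.099, -0.784], [-0.788, 0.007, -0.616]]
outward in tool [-0.609  0.137  0.781] up [-0.788  0.007 -0.616]
```

```bash
python3 -m jog '[[[-12,-1,-17,0],[-25,-3,-36,4],[-38,-4,-54,12],[-50,-6,-72,22],[-50,-6,-72,32]]]' |head -2; python3 -m jog '[[[0,0,0,10],[0,0,0,20],[0,0,0,30],[0,0,0,40],[0,0,0,50]]]'|head -2; python3 to.py 461 -120 270; python3 st.py
```

```text
clock: 25.7
position: [500.1, -299.3, 272.1]
clock: 26.32
position: [500.0, -299.3, 272.2]
dist 183 tool shift [  -6.8 -115.1 -142.7] spin to level y 96.38
t 26.32 tilt 52.1 az -83.8 pos [ 500. -299.  272.] grasp [ 513.1 -420.9  177. ] w 66.1 F [ 0.2 -0.9 -1.5]
j [-0.461, 0.407, -0.773, 1.806, -0.753, 0.599]
[[0.981, 0.176, 0.085], [0.174, -0.594, -0.785], [-0.088, 0.785, -0.614]]
outward in tool [0.061 0.619 0.783] up [-0.088  0.785 -0.614]
```

```bash
python3 -m jog '[[[-1,-15,-18,10],[-3,-45,-56,20],[-5,-80,-99,30],[-6,-105,-130,40],[-7,-115,-143,50]]]'|head -2; python3 -m jog '[[[0,0,0,10],[0,0,0,20],[0,0,0,30],[0,0,0,40],[0,0,0,46]]]'|head -2;python3 st.py; python3 cru.py|head -1;python3 to.py 461 -72 250; python3 - <<'E'
from h import *
for n in ("top","side"):
    p,d=arm.get_image(n);cv2.imwrite(f"pics/{n}9.png",p);np.save(f"pics/{n}9.npy",d)
E
```

```text
clock: 26.95
position: [460.5, -117.9, 270.6]
clock: 27.58
position: [460.4, -118.0, 270.8]
t 27.57 tilt 52.2 az -83.7 pos [ 460. -118.  271.] grasp [ 473.9 -239.7  175.8] w 66.3 F [ 0.   0.7 -0.9]
j [0.003, 0.304, -0.954, 1.433, -0.915, -1.182]
[[0.059, -0.994, 0.087], [-0.61, -0.105, -0.785], [0.79, -0.006, -0.613]]
outward in tool [ 0.607 -0.132  0.783] up [ 0.79  -0.006 -0.613]
0 axis [ 0.   -0.04  1.  ] tilt 3 mouth [ 474. -233.  202.] lip [ 474. -269.  201.] foot [ 474. -229.  117.] footlow 116.0
dist 50 tool shift [-44.5  -5.3 -23.3] spin to level y -0.47
```

View pics/top9.png

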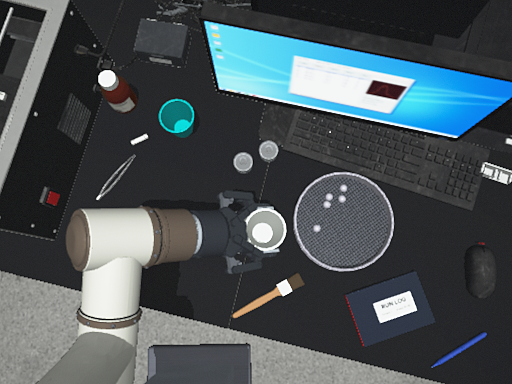

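View pics/side9.png

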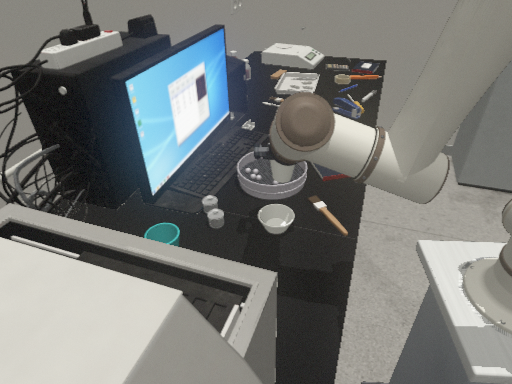

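The top view shows the crucible empty at (265,230) and five balls on the cloth around (335,200), with nothing else moved. I'll measure the held rim against the prediction.

```bash
python3 - <<'E'
from h import *
d=np.load("pics/top9.npy");W=cloud("top",d);p=cv2.imread("pics/top9.png");hsv=cv2.cvtColor(p,cv2.COLOR_BGR2HSV)
sub=np.zeros((384,512),bool);sub[200:262,238:295]=1
Q=W[sub&(d>0)&(hsv[...,2]>150)&(hsv[...,1]<50)]
r=Q[(Q[:,2]>192)&(Q[:,2]<212)]
for k in range(3):
    A=np.c_[r[:,:2],np.ones(len(r))];c=np.linalg.lstsq(A,r[:,2],rcond=None)[0];e=r[:,2]-A@c;r=r[np.abs(e)<4]
print(len(r),'slope',c[:2],'ctr fit',fitc(r),'min',r.min(0),'max',r.max(0),'med z',np.median(r[:,2]))
f=(Q[:,2]>110)&(Q[:,2]<132);print('floor',f.sum(),np.median(Q[f],0), np.percentile(Q[f],[2,98],axis=0))
d=np.load("pics/side9.npy");W=cloud("side",d)
# low crucible rim from side + top initial combos
d0=np.load("pics/side0.npy");W0=cloud("side",d0)
q=W0[195:240,250:302].reshape(-1,3);q=q[(q[:,2]>33)&(q[:,2]<45)];print('low side0',len(q),q.min(0),q.max(0))
q=W[195:240,250:302].reshape(-1,3);q=q[(q[:,2]>33)&(q[:,2]<45)];print('low side9',len(q),q.min(0),q.max(0))
E
```

```text
272 slope [0.01030702 0.05107628] ctr fit (np.float64(472.33625180137517), np.float64(-233.56762004585545), np.float64(33.94850888818836)) min [ 433.68458107 -269.66085631  195.77939982] max [ 511.47126254 -201.49362264  204.96719545] med z 200.94767845541205
floor 360 [ 475.46148979 -230.08748318  122.82786544] [[ 457.09273389 -247.46530907  119.1361837 ]
 [ 492.45855934 -211.70697588  131.19595198]]
low side0 210 [ 441.28111011 -232.11194215   33.12920937] [ 528.83606795 -144.39327713   41.10709738]
low side9 212 [ 441.22919735 -230.67184986   33.09064851] [ 528.6921777  -143.23586076   41.02073802]
```

Prediction and measurement agree within about 2 mm: foot at (474,-229,117), lean about 2.8°. Next I'll move over the low crucible.

```bash
python3 to.py 471.6 -77.7 200
```

```text
dist 82 tool shift [-79.8 -15.3  12.8] spin to level y -0.21
```

```bash
python3 -m jog '[[[-16,-3,3,0],[-36,-7,6,0],[-58,-11,9,0],[-74,-14,12,0],[-80,-15,13,0]]]'|head -2; python3 -m jog '[[[0,0,0,0],[0,0,0,0],[0,0,0,0],[0,0,0,0],[0,0,0,0]]]'|head -2;python3 cru.py|head -1; python3 - <<'E'
from h import *
d9=None
p,d=arm.get_image("top");cv2.imwrite("pics/top10.png",cv2.resize(p[180:290,180:310],(709,600)));W=cloud("top",d);hsv=cv2.cvtColor(p,cv2.COLOR_BGR2HSV)
sub=np.zeros((384,512),bool);sub[190:280,200:300]=1
Q=W[sub&(d>0)&(hsv[...,2]>140)&(hsv[...,1]<60)]
r=Q[(Q[:,2]>120)&(Q[:,2]<140)];print('rim',len(r),fitc(r),r.min(0),r.max(0))
f=Q[(Q[:,2]>44)&(Q[:,2]<58)];print('floor',len(f),np.median(f,0),np.percentile(f,[2,98],axis=0))
l=Q[(Q[:,2]>32)&(Q[:,2]<43)];print('low',len(l),l.min(0),l.max(0))
p,d=arm.get_image("side");cv2.imwrite("pics/side10.png",cv2.resize(p[160:270,210:350],(700,550)))
E
python3 st.py|head -2
```

```text
clock: 28.3
position: [471.5, -77.5, 199.1]
clock: 28.92
position: [471.5, -77.6, 199.3]
0 axis [ 0.01 -0.04  1.  ] tilt 3 mouth [ 485. -192.  131.] lip [ 489. -228.  129.] foot [ 485. -188.   46.] footlow 45.0
rim 350 (np.float64(483.3418996658117), np.float64(-193.55379015074828), np.float64(33.70395837573377)) [ 444.3620935  -229.001691    120.03842247] [ 524.27224838 -161.66721003  138.95152515]
floor 389 [ 487.56015566 -194.16249568   51.19509116] [[ 467.55112109 -303.68967481   46.87067798]
 [ 538.54502438 -172.22675651   56.72607204]]
low 63 [ 447.66905722 -301.98326595   32.28246241] [ 510.57300825 -153.34339029   40.81380647]
t 29.02 tilt 52.2 az -83.7 pos [472. -78. 199.] grasp [ 485.  -199.3  104.2] w 66.8 F [ 0.4  0.7 -1.7]
j [0.067, 0.445, -0.983, 1.504, -0.912, -1.393]
```

View pics/top10.png

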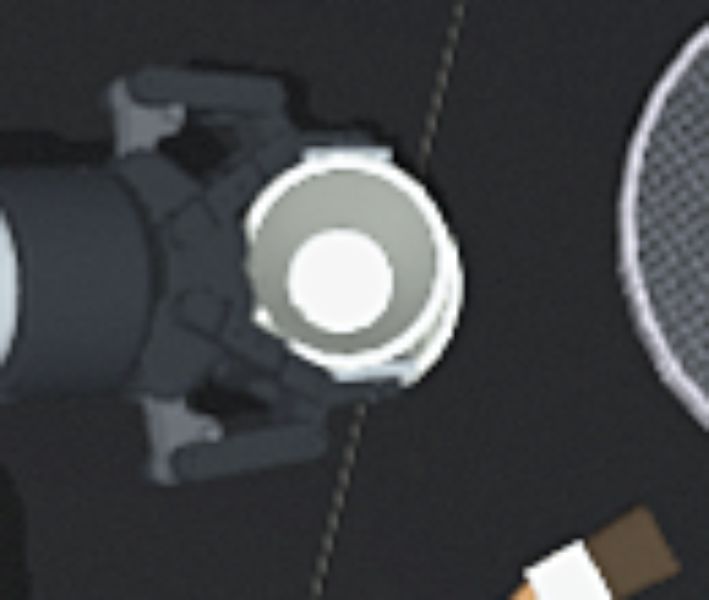

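View pics/side10.png

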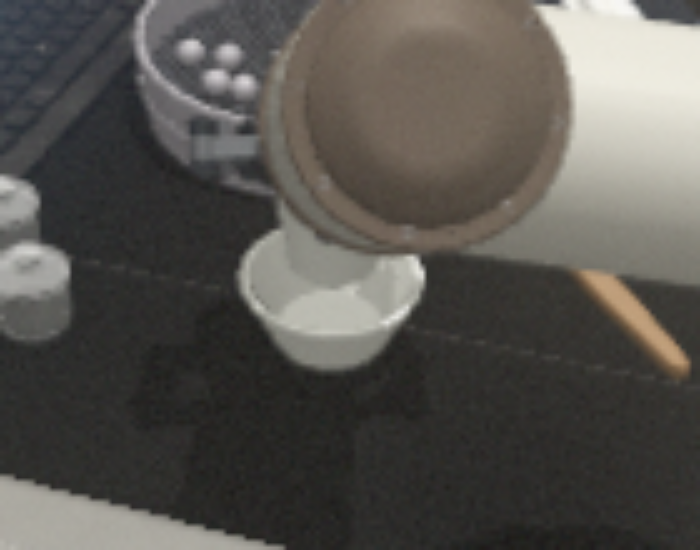

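Aligned, with foot centre at (485,-188) against low crucible centre (485,-189). Lowering to just above the inner floor.

```bash
python3 -m jog '[[[-7,0,5,0],[-14,0,11,0],[-20,0,16,0],[-25,0,20,0],[-28.5,0,22,0]]]'; python3 st.py|head -2;python3 cru.py|head -1; python3 to.py 471.5 -77.6 157
```

```text
clock: 29.65
position: [471.5, -77.6, 162.6]
ee_rot: [0.668, -0.6, 0.328, 0.293]
contact_force: [-0.5, 0.4, -1.0]
gripper_width: 66.1
t 29.65 tilt 52.2 az -83.7 pos [472. -78. 163.] grasp [ 484.9 -199.3   67.5] w 66.1 F [-0.5  0.4 -1. ]
j [0.03, 0.517, -1.0, 1.608, -0.907, -1.505]
0 axis [ 0.01 -0.04  1.  ] tilt 3 mouth [ 485. -192.   94.] lip [ 490. -228.   93.] foot [ 485. -188.    9.] footlow 8.0
dist 6 tool shift [-4.4  0.   3.5] spin to level y -0.07
```

```bash
python3 -m jog '[[[-0.6,0,0.5,0],[-1.2,0,0.9,0],[-1.8,0,1.4,0],[-2.2,0,1.7,0],[-2.4,0,1.9,0]]]'; python3 cru.py|head -1
```

```text
clock: 30.28
position: [471.5, -77.6, 159.6]
ee_rot: [0.668, -0.6, 0.328, 0.293]
contact_force: [0.0, -0.7, -1.3]
gripper_width: 65.9
0 axis [ 0.01 -0.04  1.  ] tilt 3 mouth [ 485. -192.   91.] lip [ 490. -228.   90.] foot [ 485. -188.    6.] footlow 5.0
```

```bash
python3 -m jog '[[[-0.4,0,0.3,0],[-0.8,0,0.6,0],[-1.2,0,0.9,0],[-1.4,0,1.1,0],[-1.6,0,1.2,0]]]'; python3 cru.py|head -1
```

```text
clock: 30.9
position: [471.5, -77.8, 158.6]
ee_rot: [0.668, -0.6, 0.329, 0.294]
contact_force: [-2.6, 3.4, 8.3]
gripper_width: 66.6
0 axis [ 0.   -0.04  1.  ] tilt 2 mouth [ 485. -193.   91.] lip [ 489. -228.   89.] foot [ 485. -189.    6.] footlow 5.0
```

Floor contact: the vertical force went from -1.3 to +8.3 N. A slight further press should seat the foot flat.

```bash
python3 -m jog '[[[-0.4,0,0.3,0],[-0.8,0,0.6,0],[-1,0,0.8,0],[-1,0,0.8,0],[-1,0,0.8,0]]]'; python3 cru.py|head -1; python3 - <<'E'
from h import *
p,d=arm.get_image("top");cv2.imwrite("pics/top11.png",cv2.resize(p[180:290,180:310],(709,600)));W=cloud("top",d);hsv=cv2.cvtColor(p,cv2.COLOR_BGR2HSV)
sub=np.zeros((384,512),bool);sub[190:280,200:275]=1
Q=W[sub&(d>0)&(hsv[...,2]>150)&(hsv[...,1]<50)]
r=Q[(Q[:,2]>80)&(Q[:,2]<100)]
for k in range(3):
    A=np.c_[r[:,:2],np.ones(len(r))];c=np.linalg.lstsq(A,r[:,2],rcond=None)[0];e=r[:,2]-A@c;r=r[np.abs(e)<4]
print('rim',len(r),'slope',c[:2],fitc(r),r.min(0),r.max(0),np.median(r[:,2]))
E
```

```text
clock: 31.52
position: [471.5, -78.0, 158.3]
ee_rot: [0.667, -0.599, 0.331, 0.295]
contact_force: [-3.0, 3.0, 9.1]
gripper_width: 66.1
0 axis [ 0.   -0.04  1.  ] tilt 2 mouth [ 485. -193.   91.] lip [ 488. -229.   89.] foot [ 485. -190.    6.] footlow 5.0
rim 217 slope [0.00423441 0.062546  ] (np.float64(483.4324012537635), np.float64(-194.55351285364839), np.float64(33.886330078517084)) [ 444.976625   -229.08849546   83.67965952] [ 521.55684359 -162.74115528   94.04996625] 89.21902119863925
```

View pics/top11.png

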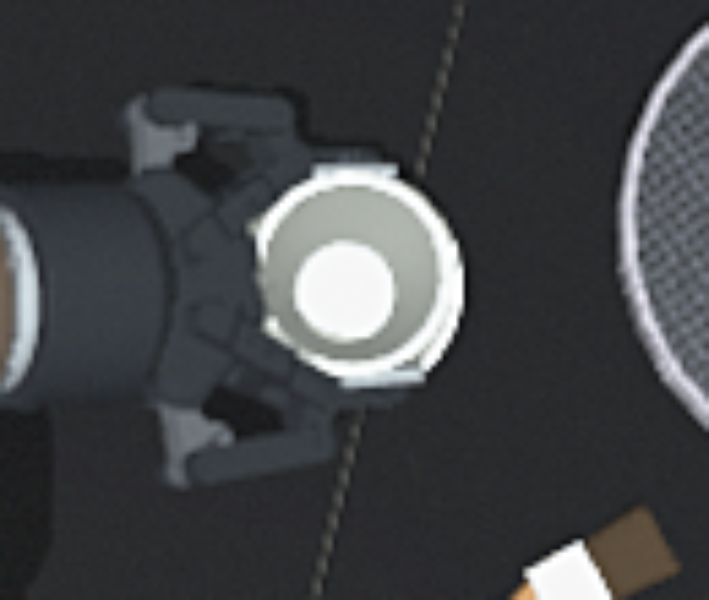

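Foot is down: rim at 89 mm against 90 expected, with a residual lean of about 3°. I'll release gently so it settles flat.

```bash
python3 -m jog '[[[0,0,0,0],[0,0,0,0],[0,0,0,0],[0,0,0,0],[0,0,0,0]]]' 71; python3 -m jog '[[[0,0,0,0],[0,0,0,0],[0,0,0,0],[0,0,0,0],[0,0,0,0]]]' 85;  python3 - <<'E'
from h import *
p,d=arm.get_image("top");cv2.imwrite("pics/top12.png",cv2.resize(p[180:290,180:310],(709,600)));W=cloud("top",d);hsv=cv2.cvtColor(p,cv2.COLOR_BGR2HSV)
sub=np.zeros((384,512),bool);sub[190:280,200:275]=1
Q=W[sub&(d>0)&(hsv[...,2]>150)&(hsv[...,1]<50)]
r=Q[(Q[:,2]>80)&(Q[:,2]<100)]
for k in range(3):
    A=np.c_[r[:,:2],np.ones(len(r))];c=np.linalg.lstsq(A,r[:,2],rcond=None)[0];e=r[:,2]-A@c;r=r[np.abs(e)<4]
print('rim',len(r),'slope',c[:2],fitc(r),r.min(0),r.max(0),np.median(r[:,2]))
E
```

```text
clock: 32.2
position: [471.5, -78.0, 158.2]
ee_rot: [0.667, -0.599, 0.331, 0.295]
contact_force: [1.2, -0.0, 1.1]
gripper_width: 71.2
clock: 32.83
position: [471.5, -78.0, 158.2]
ee_rot: [0.667, -0.599, 0.331, 0.295]
contact_force: [-0.8, -0.5, -0.1]
gripper_width: 84.7
rim 231 slope [-0.00293067 -0.00296861] (np.float64(483.37273309591086), np.float64(-187.58587208985233), np.float64(35.765998931188534)) [ 435.36898386 -223.27440576   84.93602757] [ 531.00635949 -158.92833086   92.32025905] 89.10154590025058
```

View pics/top12.png

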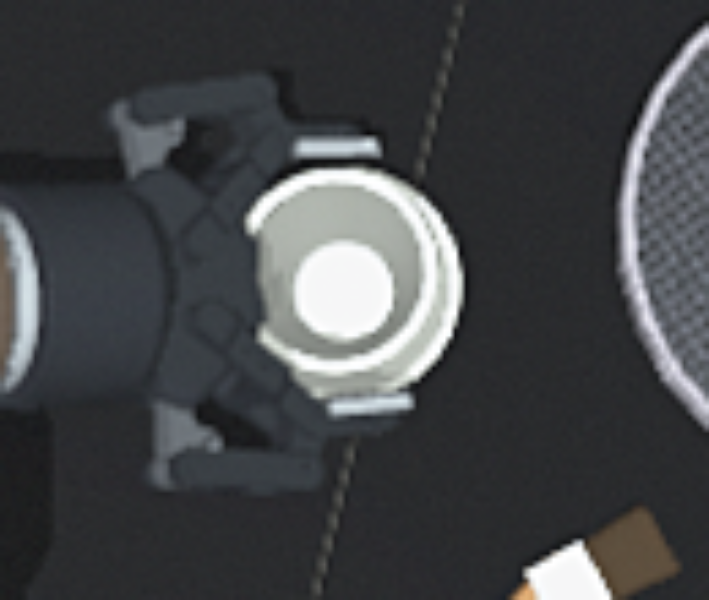

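It now stands level (rim slope about 0) with clear gaps on both sides. Backing out along the tool axis.

```bash
python3 -m jog '[[[0,0,-10,0],[0,0,-30,0],[0,0,-60,0],[0,0,-95,0],[0,0,-130,0]]]'; python3 -m jog '[[[40,0,-30,0],[80,0,-60,0],[100,0,-75,0],[100,0,-75,0],[100,0,-75,0]]]'; python3 - <<'E'
from h import *
for n in ("top","side"):
    p,d=arm.get_image(n);cv2.imwrite(f"pics/{n}13.png",p);np.save(f"pics/{n}13.npy",d)
E
```

```text
clock: 33.5
position: [459.8, 25.4, 237.8]
ee_rot: [0.667, -0.599, 0.33, 0.295]
contact_force: [0.3, -0.1, 0.3]
gripper_width: 84.9
clock: 34.12
position: [459.2, 23.9, 361.9]
ee_rot: [0.667, -0.599, 0.33, 0.295]
contact_force: [0.5, -0.1, -1.1]
gripper_width: 85.0
```

View pics/top13.png

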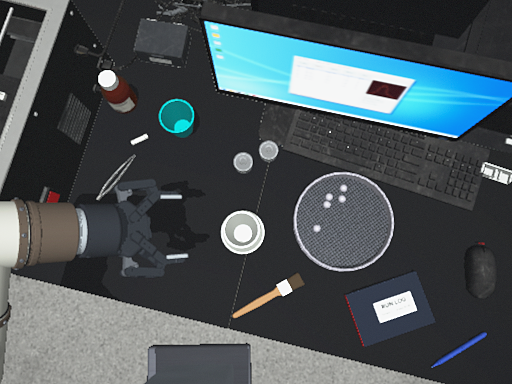

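View pics/side13.png

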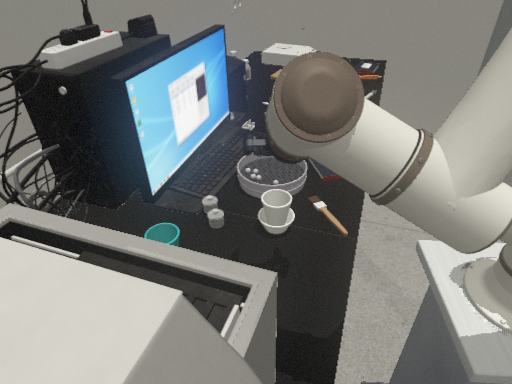

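The tall crucible stands upright in the low one, at (243,232) in the top view and (276,210) in the side view. Five balls lie on the cloth at about (317-344, 188-229). A final numeric check, then hand-in.

```bash
python3 - <<'E'
from h import *
d=np.load("pics/top13.npy");W=cloud("top",d)
d0=np.load("pics/top0.npy");W0=cloud("top",d0)
def reg(W,u0,u1,v0,v1,z0,z1,n):
    q=W[v0:v1,u0:u1].reshape(-1,3);q=q[(q[:,2]>z0)&(q[:,2]<z1)];A=np.c_[q[:,:2],np.ones(len(q))];c=np.linalg.lstsq(A,q[:,2],rcond=None)[0]
    print(n,len(q),'mid',np.round((q.min(0)+q.max(0))/2,1),'medz',round(float(np.median(q[:,2])),1),'slope',np.round(c[:2],3))
for w in(W0,W):
    reg(w,215,272,205,260,32,44,'low rim');reg(w,285,402,165,278,45,56,'sieve');reg(w,229,255,148,175,30,60,'b');reg(w,256,281,137,163,30,60,'a');reg(w,228,308,270,322,4,40,'brush')
reg(W,215,272,200,262,83,97,'tall rim')
print(np.abs(arm.read_state()['joint_vel']).max(),arm.read_state()['clock']);
arm.job_done()
E
```

```text
low rim 379 mid [ 485.6 -188.9   37.4] medz 36.7 slope [ 0.001 -0.005]
sieve 698 mid [ 502.2 -395.    50.4] medz 49.8 slope [0.001 0.004]
b 274 mid [ 633.9 -192.3   39.8] medz 34.0 slope [-0.001  0.001]
a 278 mid [ 658.9 -247.    39.4] medz 34.4 slope [-0.014 -0.002]
brush 707 mid [ 355.7 -235.9    9.4] medz 7.6 slope [-0.01  -0.012]
low rim 336 mid [ 485.6 -189.    38. ] medz 37.0 slope [0.01  0.005]
sieve 707 mid [ 502.2 -395.3   50.1] medz 49.9 slope [-0.001  0.002]
b 280 mid [ 634.1 -192.4   39.1] medz 34.1 slope [ 0.008 -0.006]
a 274 mid [ 658.4 -246.9   39.4] medz 34.1 slope [-0.023 -0.001]
brush 703 mid [ 356.9 -234.2    8.8] medz 7.6 slope [-0.006 -0.01 ]
tall rim 297 mid [ 484.2 -188.    88.7] medz 88.5 slope [-0.014 -0.009]
0.0054200889916366 34.225
the job is handed in; nothing more can be done
```

The job is handed in at 34.2 s of the 58 s allowed, and no verdict was reported. All five balls are in the sieve, and the empty tall crucible stands upright inside the low one.

**How it was done:** The moves only allow shifts and a spin about the tool axis, so I let the arm's reach limit incline the tool to about 54°. I then gripped the crucible from the side, and a spin of about 175° poured it into the sieve. I spun it back, lowered it until the wrist force showed floor contact (about 9–10 N), released it and backed out.

**Last checks:**
- **Balls:** all five are on the wire cloth and the crucible is empty, seen in both cameras.
- **Tall crucible:** the rim is level within about 1° at 88.5 mm (90 expected), centred within 2 mm of the low crucible.
- **Low crucible, sieve, weighing bottles:** all within 0.5 mm of where they started; low crucible and sieve are level.
- **Brush:** measured 1–2 mm from its first reading. That is within measurement scatter, and I never went near it.

**What did not go to plan:**
- **Joint 4 at its stop:** during the pour, joint 4 rested at its upper limit. It read 2.052–2.053 against the listed 2.05, which may or may not count as passing the range.
- **Lean at release:** the crucible was leaning about 3° when I let go, with its foot edge already on the floor, and it settled flat.

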